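# Put the backup drives away

## Robot

A 7-joint arm with a two-finger parallel gripper is mounted at the origin on a cart in front of the work surface, level with it; the furniture and walls round the work are solid. World frame = base frame: x ahead of the robot, y to its left, z up, the work surface at z = 0. Lengths are in m, angles in degrees, forces in N, time in s.
With the tool pointing down it reaches from about 0.425 to 0.875 m from the base axis. Payload 4.7 kg.
Tool frame: the origin (TCP) lies midway between the tips of the shut fingers; the grasp point (between the pads) lies 19 mm behind it; z points along the fingers, y is the line along which they close (so a half turn about z gives the same grasp; the last joint's range is limited). The gripper opens to 87 mm and grips with 3 to 60 N. Pads are 19 mm wide; open, the fingers measure 117 mm over their backs; the gripper's body (75 mm by 190 mm) begins 51 mm behind the grasp point.
Start: joints at [65.667, 18.392, -4.016, 83.108, 1.295, 78.541, -3.26], TCP at [0.276, -0.588, 0.223] pointing down, gripper open.
Joint ranges: [-163.93, 163.93], [-17.29, 119.83], [-79.2, 71.16], [3.27, 140.29], [-89.18, 269.18], [5.43, 117.66], [-154.24, 154.24]. Speed limits (degrees/s): [147.25, 147.25, 180, 180, 180, 180, 180].

## Interface

Orientations are given as [roll, pitch, yaw] about the fixed x, y, z axes, in that order (R = Rz(yaw) Ry(pitch) Rx(roll)).
In Python, from cell import env, viewer, boxes_of, masks_of gives the robot as it stands. The module is installed in compiled form; this text tells all that it offers.
- The arm moves only by the tool apply_moves, never from a script. Its argument "moves" is a list of rows, each a list of 7 numbers: the shift along the tool's x, y, z scaled (see below), then the turn, a rotation vector about the tool's x, y, z scaled (see below), then the opening, from 0 (shut) to 1 (fully open). A call has 1 to 20 rows; each row is the pose to reach, as a shift and turn from the pose commanded when the call began, along the tool's axes at that moment; what a row does not reach only later rows make up. The controller multiplies each number of a shift by 0.2 m and each number of a turn by 1.5 rad. A row lasts 1/10 s, in which the tool goes at most 50 mm and 8.59 degrees, less where a joint would pass 70% of its speed; a pose out of reach is approached as far as the arm can. A call with a number of a shift or a turn outside -1 to 1 is refused whole. A call with a gripper value outside its range is refused whole. The fingers move at their own pace and stop on an object; "grip_force" is the grip in N (left out, the last holds). Time passes only in rows, so rows that repeat a pose let the fingers close. It gives the time, the measured TCP pose, the force, the opening and the grip force at its end, in the units of the state.
- env.get_obs(): the state, without advancing time (a new reading comes with each control period).
- viewer.read_camera(name): name is "side" or "top" or "wrist"; returns the picture (420x560x3 uint8, red, green, blue); there is no depth.
- viewer.get_calibration(name): a dict with "fov_y" (degrees; the focal length in pixels is half the picture's height over the tangent of half this angle, whatever the lens; pixels are square), "cx", "cy" (the principal point, pixels), "k1" (the pictures are not rectified: a ray, as slopes to the right and down, at radius r is drawn at 1 + k1 r^2 times it, then the intrinsics apply), "position" and "orientation" of the camera in the world. Camera axes: x right, y up, looking along -z (the intrinsics and any distortion apply to the point x, -y, -z); pixel columns grow to the right and rows downward; lengths in m; the calibration is good to about 2 mm. A picture is of the moment at which its call begins: read the wrist's pose just before it. get_calibration takes no time and is no camera call; for the wrist camera it gives the pose at the moment of the call.
- env.sign_off(): hands the job in; it is judged then, once.
Trained networks look in the newest picture that a camera, given by its name, has taken for a name from the list of things; names that differ only in an ending like _2 or _b are one class to them, and where a whole thing is asked for, a point or a joint stands for the part that bears it (a point fixed in the world has none). Each returns a list of dicts, best first, with "conf" (0 to 1); they miss things now and then, are a little off and sometimes report something else, mostly with a low value. They report only what shows in the picture. A call takes as long as a camera call.
- boxes_of(camera, target): "location" ([column, row] in pixels, amid what is visible of it).
- masks_of(camera, target): "pixels" (420x560 bool, what is visible of it) and "location" ([column, row] in pixels, amid what is visible of it).
The state is a dict: "time_s": time; "qpos": joint angles; "joint_velocities": joint speeds; "effort": joint torques, N m; "tool_pos": TCP position; "tool_rot": TCP orientation; "force": force on the tool from outside, world axes, zero at the start; "wrist_torque": the same for the moment, N m; "grip_width": finger opening in m; "grasp_force": force on a finger pad.
Only numpy, scipy, OpenCV 4.12 (cv2) and the standard library are available. Lean on these libraries where they do the work, as an engineer would, in place of code of your own. Each camera call takes 0.05 s, during which the arm holds its last target. There are 200 camera calls.

## Task

Put the backup drives away: pull the tray under the small wooden desk shelf all the way out by its black fin, and stack all the loose blue drives on the desk in front of you squarely on the outline on the tray floor, between the four posts, one flat on the other, as one straight pile lengthwise in the tray. Then take the red tag from its stand and hang it by its own hook over the top edge of the tray's front panel, beside the fin, and last push the loaded tray all the way home under the shelf, with the pile still straight and the tag still hanging. Leave the drive far to the right behind the keyboard, the sticky notes, the charger and the phone where they are.

Things in the scene. Friction and masses are not known exactly. Their poses are not given: they have to be found in the camera images.
- shelf: low wooden desk shelf standing fixed on the desk, 130 deep (x) x 190 wide (y) x 92 high; open towards its -x side (the mouth, 65 in front of its origin). The opening is 166 wide and 78 high. Origin: centre of its underside on the desk; its -x axis is the way the tray pulls out. Its place and yaw vary.
- tray (a joint): how far the tray is pulled out, m: 0 = fully home, 0.15 = fully out. Slides along the shelf's -x, friction about 1.5 N, stays where it is left. At the start it is home or nearly so.
- tray_spot (a point): on the grey tray: centre of the yellow-edged 96 x 56 outline on the tray floor, on the floor's face, 8 over the desk; x = long side of the outline, pointing into the shelf, z up. Tray 147 long, 144 wide; edges rise 6 over the floor, side edges 68 from here; front panel 80 in front (-x). Four 8 mm round posts, 46 high, stand at x +-34, y +-42 round the pile: 12 clear beside a drive, room between them for fingers.
- tray_rim (a point): on the tray: middle of the front panel's top edge, 46 over the desk, 38 over the tray floor; panel 5 thick (x), 144 wide (y); axes as tray_spot. With the tray home the panel stands 31 in front of the shelf's mouth. The fin takes the middle of its front: the tag has room left or right of it, centred 23 to 55 from the middle (40 is best).
- tray_pull (a point): on the tray: top edge of the black pull fin near its free end, 44 over the desk; axes as tray_spot. The fin is an upright plate 10 thick (y), running 56 forward from the front panel, underside 14 over the desk; this point is 44 in front of the panel, with 14 of fin beyond it. Grip it across its thickness from above.
- tag_stand: fixed dark steel stand for the tag: a foot 70 (x) x 80 (y) x 8 with an upright panel 5 thick (x), 60 wide (y), top edge 58 over its underside. It stands on the 4 thick black desk mat. Origin: centre of its underside. Place and yaw vary.
- tag: red hook tag, 40 g, hung over the stand's panel, leaning up to 0.15 rad. Origin: middle of its bridge's underside, which rests on the panel's edge; z up, -x to its face plate. Upside-down U, 34 wide (y), gap 13 (6.5 each side of origin): face plate 3 thick to 34 below origin, back leg 3 thick to 18 below. Grip tab on top: 10 thick (x), 28 wide, 4 to 29 above origin. Either way round will do.
- drive_1: one of the identical dark blue external drives (four or five are there, the others are absent), 92 (x) x 52 (y) x 11 high, 60 g; origin: centre of its underside; stacked, the drives lie 10.5 mm apart in height. Grip across the 52 width.
- drive_2: one of the identical dark blue external drives (four or five are there, the others are absent), 92 (x) x 52 (y) x 11 high, 60 g; origin: centre of its underside; stacked, the drives lie 10.5 mm apart in height. Grip across the 52 width.
- drive_3: one of the identical dark blue external drives (four or five are there, the others are absent), 92 (x) x 52 (y) x 11 high, 60 g; origin: centre of its underside; stacked, the drives lie 10.5 mm apart in height. Grip across the 52 width.
- drive_4: one of the identical dark blue external drives (four or five are there, the others are absent), 92 (x) x 52 (y) x 11 high, 60 g; origin: centre of its underside; stacked, the drives lie 10.5 mm apart in height. Grip across the 52 width.
- drive_5: one of the identical dark blue external drives (four or five are there, the others are absent), 92 (x) x 52 (y) x 11 high, 60 g; origin: centre of its underside; stacked, the drives lie 10.5 mm apart in height. Grip across the 52 width.
- sticky_pad: bystander: pad of yellow sticky notes, 70 x 70 x 22, origin centre of underside; leave alone
- charger: bystander: white charger block, 64 x 42 x 28, origin centre of underside; leave alone
- phone: bystander: black phone lying flat, 148 (x) x 71 (y) x 9, origin centre of underside; leave alone

How it is judged:
By the outcome, as a careful person would: the job done as asked, in the order asked, and still so for the second after the job is handed in, with the robot touching nothing.
Of drive_1, drive_2, drive_3, drive_4, drive_5 only 4 to 5 are there at a start; the rules pass over those that are not, and their reading is None.
At some moment in a run one of drive_1, drive_2, drive_3, drive_4, drive_5 may be knocked a few centimetres aside while the robot is not near it.
It also fails if it takes over 210 s, if anything falls off the work surface, if the arm or the gripper's body presses on something with over 40 N, if the wrist force passes 120 N, or if a joint passes its speed limit or range.

## Working session

There is one attempt and no reset: what is moved stays moved. The work goes in short steps, Python scripts to look and compute and a tool call to move; the robot and the scene stay as the last step left them, time stands still between calls to the robot, and variables do not carry over. Pictures are saved under pics/ and viewed, at most 14 in all, crops included, and the job is handed in when it is done.

Besides the shell and the picture viewer there is one more tool, called after ">>>" by a JSON object that holds its "fn" and its "kwargs", one argument or row to a line. apply_moves: Moves the arm, as the interface text tells. Shifts and turns lie within -1 to 1; 1 stands for 0.2 m of shift or 1.5 rad of turn. Its arguments: {"type":"object","properties":{"moves":{"type":"array","items":{"type":"array","items":{"type":"number","minimum":-1,"maximum":1}}},"grip_force":{"type":"number"}},"required":["moves"]}

```bash
mkdir -p pics; ls; cat > h.py <<'E'
import numpy as np, cv2, math
from cell import env, viewer, boxes_of, masks_of
from scipy.spatial.transform import Rotation as R
def shot(cam,name=None):
    im=viewer.read_camera(cam)
    if name: cv2.imwrite('pics/'+name+'.png',im[:,:,::-1])
    return im
E
python3 - <<'E'
from h import *
o=env.get_obs(); print({k:np.round(v,3) for k,v in o.items()})
for c in ('side','top','wrist'):
    print(c,viewer.get_calibration(c))
a=shot('side');b=shot('top')
cv2.imwrite('pics/top0.png',b[:,:,::-1]);cv2.imwrite('pics/side0.png',a[:,:,::-1])
for n in ['drive_1','tag','tray_spot','shelf','tag_stand','tray_pull','sticky_pad','charger','phone']:
    print(n,[(np.round(d['location']),round(d['conf'],2)) for d in boxes_of('top',n)])
E
```

```text
pics
{'time_s': np.float64(0.0), 'qpos': array([65.666, 18.438, -4.018, 83.174,  1.294, 78.539, -3.258]), 'joint_velocities': array([-0.013, -0.016, -0.006,  0.048,  0.071,  0.042, -0.003]), 'effort': array([-1.0000e-03, -4.9129e+01, -4.0500e-01, -3.1253e+01, -6.4000e-02,
        4.4000e-02,  0.0000e+00]), 'tool_pos': array([ 0.276, -0.588,  0.221]), 'tool_rot': array([-1.79894e+02,  4.00000e-03,  2.51480e+01]), 'force': array([-0.587,  0.407,  0.064]), 'wrist_torque': array([-0.023, -0.032,  0.046]), 'grasp_force': np.float64(0.0), 'grip_width': np.float64(0.087)}
side {'fov_y': 44.90482040337349, 'cx': 284.4707507414682, 'cy': 202.9587427469868, 'k1': -0.0619786374799219, 'position': array([-0.04589034,  0.93333556,  0.68699433]), 'orientation': array([  59.54214331,   -1.15303357, -144.68565974])}
top {'fov_y': 52.132664695216334, 'cx': 269.7661079066875, 'cy': 207.16991233469994, 'k1': -0.09853367897418103, 'position': array([0.39407956, 0.09152805, 1.35583654]), 'orientation': array([  7.31543137,  -1.14706442, -90.36327226])}
wrist {'fov_y': 70.15955148396763, 'cx': 280.58720320878314, 'cy': 219.11256536249655, 'k1': -0.06734280653711618, 'position': array([ 0.34112385, -0.55780925,  0.38391079]), 'orientation': array([-15.38395692,   0.06728355, -64.89253374])}
drive_1 [(array([197., 231.]), 0.96), (array([198., 266.]), 0.83), (array([324., 224.]), 0.8), (array([316., 258.]), 0.63), (array([206., 189.]), 0.6), (array([367., 259.]), 0.25)]
tag [(array([326., 189.]), 0.44)]
tray_spot [(array([256., 183.]), 0.65)]
shelf [(array([258., 159.]), 0.64)]
tag_stand [(array([366., 259.]), 0.71)]
tray_pull [(array([257., 181.]), 0.65), (array([199., 232.]), 0.39)]
sticky_pad [(array([158., 175.]), 0.73)]
charger [(array([158., 173.]), 0.65), (array([329., 191.]), 0.57)]
phone [(array([257., 275.]), 0.73)]
```

```bash
python3 - <<'E'
import cv2
a=cv2.imread('pics/top0.png')[100:320,110:430]
cv2.imwrite('pics/top0z.png',cv2.resize(a,None,fx=2.5,fy=2.5,interpolation=cv2.INTER_CUBIC))
E
```

```text
(no output)
```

View pics/top0z.png

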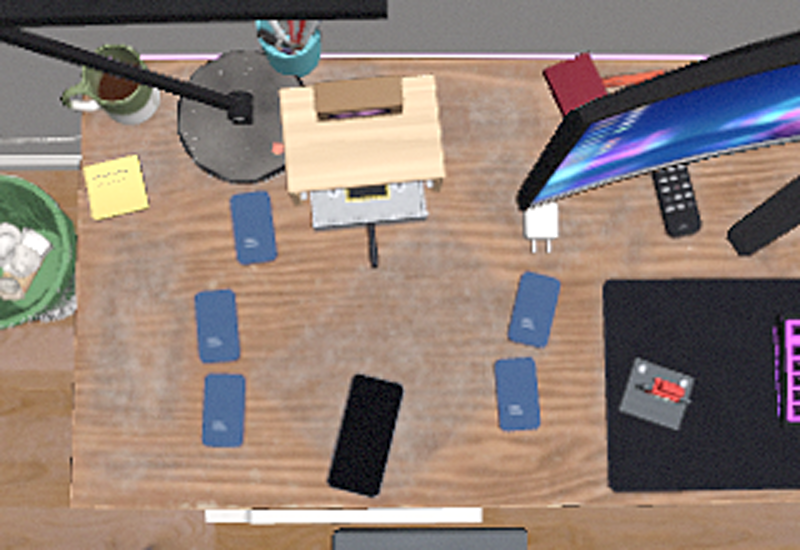

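View pics/side0.png

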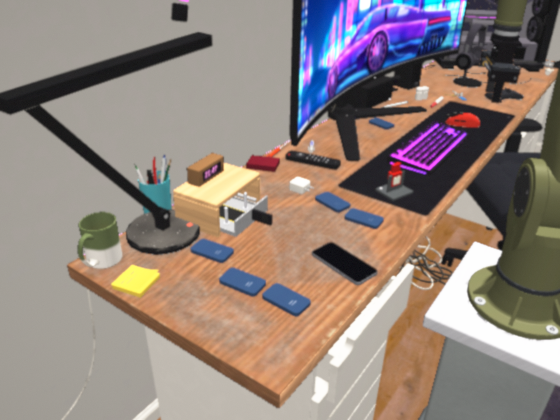

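The views show five loose drives (two right, three left), the shelf with the tray almost home, the tag stand at the mat's left end, and the phone in the middle near the front. Next I measure them all.

```bash
cat >> h.py <<'E'
def cam(name): 
    c=viewer.get_calibration(name); f=210/math.tan(math.radians(c['fov_y']/2))
    c['K']=np.array([[f,0,c['cx']],[0,f,c['cy']],[0,0,1.]]); c['D']=np.array([c['k1'],0,0,0.])
    c['R']=R.from_euler('xyz',c['orientation'],degrees=True).as_matrix(); return c
def unproj(c,px,z):
    "pixels -> world xy on the plane z (inverse of r->r(1+k1 r^2))"
    p=np.atleast_2d(np.asarray(px,float)); q=(p-[c['cx'],c['cy']])/c['K'][0,0]; u=q.copy()
    for _ in range(30): u=q/(1+c['k1']*(u**2).sum(1,keepdims=True))
    d=np.c_[u[:,0],-u[:,1],-np.ones(len(u))]@c['R'].T
    return (c['position']+d*((z-c['position'][2])/d[:,2:]))[:,:2]
def proj(c,P):
    q=(np.atleast_2d(P)-c['position'])@c['R']; u=np.c_[q[:,0],-q[:,1]]/-q[:,2:]
    return u*(1+c['k1']*(u**2).sum(1,keepdims=True))*c['K'][0,0]+[c['cx'],c['cy']]
def rect(c,mask,z):
    "centre, long, short, yaw of the long side (deg, -90..90) of a mask on plane z"
    m=mask.astype(np.uint8); k=max(cv2.findContours(m,cv2.RETR_EXTERNAL,cv2.CHAIN_APPROX_NONE)[0],key=cv2.contourArea)[:,0]
    w=unproj(c,k,z); (cx,cy),(a,b),t=cv2.minAreaRect((w*1000).astype(np.float32))
    if a<b: a,b,t=b,a,t+90
    return round(cx/1000,4),round(cy/1000,4),round(a),round(b),round((t+90)%180-90,1)
def tcp():
    o=env.get_obs(); return o['tool_pos'],R.from_euler('xyz',o['tool_rot'],degrees=True),o
def go(pos,yaw,down=True):
    "move row (shift/0.2, turn/1.5) from the present pose to a downward tool at pos with tool-y line along yaw (deg)"
    p,r,o=tcp(); best=None
    for k in (0,180):
        T=R.from_euler('xyz',[180,0,yaw-90+k],degrees=True)   # tool y at world yaw
        v=(r.inv()*T).as_rotvec()
        if best is None or np.linalg.norm(v)<np.linalg.norm(best): best=v
    s=r.inv().apply(np.array(pos)-p)
    return np.round(np.r_[s/0.2,best/1.5],3)
E
python3 - <<'E'
from h import *
shot('top'); c=cam('top')
for n,z in [('drive_1',.011),('phone',.009),('sticky_pad',.022),('charger',.028),('tag_stand',.012),('tag',.06),('tray_spot',.03),('shelf',.092)]:
    for d in masks_of('top',n):
        if d['conf']>.2: print(n,round(d['conf'],2),np.round(d['location']),rect(c,d['pixels'],z))
E
```

```text
drive_1 0.97 [208. 190.] (0.6194, 0.2515, 93, 52, 9.2)
drive_1 0.91 [317. 256.] (0.4091, -0.0801, 87, 56, -0.4)
drive_1 0.78 [199. 233.] (0.4925, 0.2933, 95, 49, 6.6)
drive_1 0.78 [199. 264.] (0.3894, 0.2847, 87, 50, 0.5)
drive_1 0.76 [324. 223.] (0.5142, -0.1028, 92, 55, -15.1)
phone 0.58 [254. 276.] (0.3593, 0.1108, 146, 76, -14.8)
charger 0.74 [328. 191.] (0.62, -0.1121, 48, 41, -1.3)
tag_stand 0.66 [367. 261.] (0.4073, -0.2568, 77, 71, 69.4)
tag 0.55 [374. 253.] (0.4097, -0.2584, 33, 20, 71.2)
tag 0.35 [256. 182.] (0.6123, 0.105, 141, 97, -87.2)
tray_spot 0.94 [257. 184.] (0.6178, 0.1018, 143, 101, -85.1)
shelf 0.81 [256. 159.] (0.6743, 0.1082, 237, 193, 5.7)
```

>>> {"fn": "apply_moves", "kwargs": {
  "moves": [
    [0.81, -0.85, 0, 0, 0, 0, 1],
    [0.81, -0.85, 0, 0, 0, 0, 1],
    [0.81, -0.85, 0, 0, 0, 0, 1],
    [0.81, -0.85, 0, 0, 0, 0, 1],
    [0.81, -0.85, 0, 0, 0, 0, 1],
    [0.81, -0.85, 0, 0, 0, 0, 1]
  ]
}}

```text
time_s: 1.6
tool_pos: [0.3536, -0.3604, 0.2232]
tool_rot: [180.0, -0.1, 25.6]
force: [0.0, 0.4, 0.8]
grip_width: 0.087
grasp_force: 0.0
```

>>> {"fn": "apply_moves", "kwargs": {
  "moves": [
    [0.81, -0.85, 0, 0, 0, 0, 1],
    [0.81, -0.85, 0, 0, 0, 0, 1],
    [0.81, -0.85, 0, 0, 0, 0, 1],
    [0.81, -0.85, 0, 0, 0, 0, 1],
    [0.81, -0.85, 0, 0, 0, 0, 1],
    [0.81, -0.85, 0, 0, 0, 0, 1]
  ]
}}

```text
time_s: 2.2
tool_pos: [0.4268, -0.1384, 0.2232]
tool_rot: [180.0, -0.1, 25.6]
force: [-0.5, 0.2, -0.3]
grip_width: 0.0871
grasp_force: 0.0
```

>>> {"fn": "apply_moves", "kwargs": {
  "moves": [
    [0.81, -0.85, 0, 0, 0, 0.233, 1],
    [0.81, -0.85, 0, 0, 0, 0.233, 1],
    [0.81, -0.85, 0, 0, 0, 0.233, 1],
    [0.81, -0.85, 0, 0, 0, 0.233, 1],
    [0.81, -0.85, 0, 0, 0, 0.233, 1],
    [0.81, -0.85, 0, 0, 0, 0.233, 1],
    [0.81, -0.85, 0, 0, 0, 0.233, 1]
  ]
}}

```text
time_s: 2.9
tool_pos: [0.4999, 0.0794, 0.2224]
tool_rot: [-180.0, 0.0, 5.2]
force: [0.1, -1.1, -1.1]
grip_width: 0.0872
grasp_force: 0.0
```

```bash
python3 - <<'E'
from h import *
print(tcp()[:1],env.get_obs()['tool_rot'],env.get_obs()['time_s'])
c=cam('wrist');print(c['position'],c['orientation']); shot('wrist','w1'); c=cam('wrist')
for n,z in [('tray_pull',.044),('shelf',.092),('drive_1',.011)]:
    for d in masks_of('wrist',n)[:3]: print(n,d['conf'],d['location'],unproj(c,d['location'],z),rect(c,d['pixels'],z))
E
```

```text
(array([0.49987106, 0.07935048, 0.22235915]),) [-1.79999601e+02  2.28128981e-02  5.19114288e+00] 2.9
[0.57159999 0.0855268  0.38479629] [-1.53865449e+01 -3.91990910e-02 -8.48422836e+01]
tray_pull 0.83 [273.2, 65.3] [[0.64459293 0.09764796]] (0.6202, 0.0991, 143, 104, -85.2)
shelf 0.7 [269.8, 42.1] [[0.65352562 0.10035126]] (0.6292, 0.1007, 188, 121, -85.3)
drive_1 0.97 [397.2, 250.3] [[ 0.4391218  -0.08628568]] (0.4291, -0.0798, 57, 54, 4.3)
drive_1 0.96 [115.1, 181.8] [[0.4999969 0.2898268]] (0.4982, 0.2911, 92, 56, 5.5)
drive_1 0.94 [422.1, 194.3] [[ 0.51783351 -0.10427677]] (0.5161, -0.1043, 93, 57, -14.6)
```

View pics/w1.png

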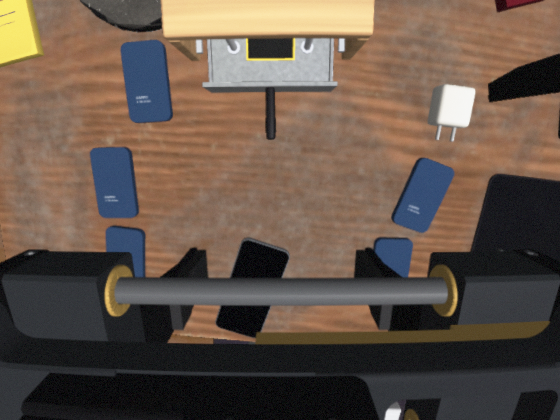

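The wrist picture shows the fin at about (270, 90–138) and the panel's top edge from (204, 86) to (336, 88). There are two drives to the left and the right drive at (422, 194).

```bash
python3 - <<'E'
from h import *
c=cam('wrist'); im=cv2.imread('pics/w1.png')
m=im[88:145,255:290].max(2)<60
g=im[88:145,255:290].max(2)
for r in range(4,56,4): 
    xs=np.where(g[r]<55)[0]; print(r+88, (xs.min()+255,xs.max()+255) if len(xs) else None)
print('fin',unproj(c,[[269.5,95],[271,137]],.044))
print('panel',unproj(c,[[204,86],[336,88]],.046))
E
```

```text
92 (np.int64(266), np.int64(274))
96 (np.int64(266), np.int64(273))
100 (np.int64(266), np.int64(273))
104 (np.int64(266), np.int64(273))
108 (np.int64(266), np.int64(274))
112 (np.int64(266), np.int64(274))
116 (np.int64(267), np.int64(274))
120 (np.int64(266), np.int64(274))
124 (np.int64(266), np.int64(275))
128 (np.int64(266), np.int64(275))
132 (np.int64(266), np.int64(274))
136 (np.int64(267), np.int64(274))
140 None
fin [[0.61442647 0.09829812]
 [0.57069789 0.09326725]]
panel [[0.61791825 0.16845328]
 [0.62755884 0.02831662]]
```

>>> {"fn": "apply_moves", "kwargs": {
  "moves": [
    [0.395, -0.038, 0, 0, 0, 0, 1],
    [0.395, -0.038, 0.3, 0, 0, 0, 1],
    [0.395, -0.038, 0.5, 0, 0, 0, 1],
    [0.395, -0.038, 0.75, 0, 0, 0, 1],
    [0.395, -0.038, 0.9, 0, 0, 0, 1],
    [0.395, -0.038, 1, 0, 0, 0, 1],
    [0.395, -0.038, 1, 0, 0, 0, 1],
    [0.395, -0.038, 1, 0, 0, 0, 0],
    [0.395, -0.038, 1, 0, 0, 0, 0],
    [0.395, -0.038, 1, 0, 0, 0, 0],
    [0.395, -0.038, 1, 0, 0, 0, 0],
    [0.395, -0.038, 1, 0, 0, 0, 0],
    [0.395, -0.038, 1, 0, 0, 0, 0]
  ],
  "grip_force": 20
}}

```text
time_s: 4.4
tool_pos: [0.5776, 0.0943, 0.0229]
tool_rot: [180.0, -0.0, 5.1]
force: [-1.1, 0.1, 0.1]
grip_width: 0.0471
grasp_force: 0.0
```

>>> {"fn": "apply_moves", "kwargs": {
  "moves": [
    [0, 0, 0, 0, 0, 0, 0],
    [0, 0, 0, 0, 0, 0, 0],
    [0, 0, 0, 0, 0, 0, 0],
    [0, 0, 0, 0, 0, 0, 0],
    [0, 0, 0, 0, 0, 0, 0],
    [0, 0, 0, 0, 0, 0, 0],
    [0, 0, 0, 0, 0, 0, 0],
    [0, 0, 0, 0, 0, 0, 0],
    [0, 0, 0, 0, 0, 0, 0]
  ]
}}

```text
time_s: 5.3
tool_pos: [0.577, 0.098, 0.0225]
tool_rot: [-179.8, -0.0, 5.3]
force: [0.6, 5.1, -3.0]
grip_width: 0.01
grasp_force: 20.0
```

>>> {"fn": "apply_moves", "kwargs": {
  "moves": [
    [-0.05, 0, 0, 0, 0, 0, 0],
    [-0.1, 0, 0, 0, 0, 0, 0],
    [-0.15, 0, 0, 0, 0, 0, 0],
    [-0.2, 0, 0, 0, 0, 0, 0],
    [-0.25, 0, 0, 0, 0, 0, 0],
    [-0.3, 0, 0, 0, 0, 0, 0],
    [-0.35, 0, 0, 0, 0, 0, 0],
    [-0.4, 0, 0, 0, 0, 0, 0],
    [-0.45, 0, 0, 0, 0, 0, 0],
    [-0.5, 0, 0, 0, 0, 0, 0],
    [-0.54, 0, 0, 0, 0, 0, 0],
    [-0.58, 0, 0, 0, 0, 0, 0],
    [-0.6, 0, 0, 0, 0, 0, 0]
  ]
}}

```text
time_s: 6.6
tool_pos: [0.4573, 0.0864, 0.0224]
tool_rot: [-179.8, -0.1, 5.2]
force: [0.8, 7.2, -4.4]
grip_width: 0.0094
grasp_force: 20.0
```

>>> {"fn": "apply_moves", "kwargs": {
  "moves": [
    [-0.02, 0, 0, 0, 0, 0, 0],
    [-0.04, 0, 0, 0, 0, 0, 0],
    [-0.06, 0, 0, 0, 0, 0, 0],
    [-0.06, 0, 0, 0, 0, 0, 0]
  ]
}}

```text
time_s: 7.0
tool_pos: [0.445, 0.0852, 0.0224]
tool_rot: [-179.8, 0.0, 5.2]
force: [-1.3, 6.6, -2.0]
grip_width: 0.0096
grasp_force: 20.0
```

>>> {"fn": "apply_moves", "kwargs": {
  "moves": [
    [-0.02, -0.01, 0, 0, 0, 0, 0],
    [-0.04, -0.018, 0, 0, 0, 0, 0],
    [-0.05, -0.018, 0, 0, 0, 0, 0],
    [-0.05, -0.018, 0, 0, 0, 0, 0]
  ]
}}

```text
time_s: 7.4
tool_pos: [0.435, 0.0843, 0.0224]
tool_rot: [179.9, 0.1, 5.1]
force: [-1.0, -1.8, -2.3]
grip_width: 0.0099
grasp_force: 20.0
```

>>> {"fn": "apply_moves", "kwargs": {
  "moves": [
    [-0.02, 0, 0, 0, 0, 0, 0],
    [-0.03, 0, 0, 0, 0, 0, 0],
    [-0.03, 0, 0, 0, 0, 0, 0]
  ]
}}

```text
time_s: 7.7
tool_pos: [0.4308, 0.084, 0.0224]
tool_rot: [180.0, -0.2, 5.1]
force: [6.4, -3.3, -9.2]
grip_width: 0.0101
grasp_force: 20.0
```

>>> {"fn": "apply_moves", "kwargs": {
  "moves": [
    [-0.02, 0, 0, 0, 0, 0, 0],
    [-0.02, 0, 0, 0, 0, 0, 0],
    [-0.02, 0, 0, 0, 0, 0, 0]
  ]
}}

```text
time_s: 8.0
tool_pos: [0.4299, 0.0839, 0.0229]
tool_rot: [-180.0, -0.5, 5.1]
force: [13.7, -2.6, -17.7]
grip_width: 0.0097
grasp_force: 20.0
```

>>> {"fn": "apply_moves", "kwargs": {
  "moves": [
    [0.025, 0, 0, 0, 0, 0, 0],
    [0.025, 0, 0, 0, 0, 0, 1],
    [0.025, 0, 0, 0, 0, 0, 1],
    [0.025, 0, 0, 0, 0, 0, 1],
    [0.025, 0, 0, 0, 0, 0, 1],
    [0.025, 0, -0.25, 0, 0, 0, 1],
    [0.025, 0, -0.5, 0, 0, 0, 1],
    [0.025, 0, -0.75, 0, 0, 0, 1],
    [0.025, 0, -1, 0, 0, 0, 1],
    [0.025, 0, -1, 0, 0, 0, 1],
    [0.025, 0, -1, 0, 0, 0, 1]
  ]
}}

```text
time_s: 9.1
tool_pos: [0.4313, 0.0851, 0.2237]
tool_rot: [179.9, -0.2, 5.1]
force: [-0.3, -0.3, 0.1]
grip_width: 0.0816
grasp_force: 0.0
```

```bash
python3 - <<'E'
from h import *
print(tcp()[0],env.get_obs()['tool_rot'])
im=shot('wrist','w2'); c=cam('wrist')
hsv=cv2.cvtColor(im,cv2.COLOR_RGB2HSV); np.save('w2.npy',im)
for n,z in [('tray_spot',.046),('drive_1',.011)]:
    for d in masks_of('wrist',n)[:5]: print(n,d['conf'],d['location'],rect(c,d['pixels'],z))
m=cv2.inRange(hsv,(22,120,90),(35,255,255)); 
n,l,s,ct=cv2.connectedComponentsWithStats(m)
for i in range(1,n):
    if s[i,4]>80: print(s[i],ct[i],rect(c,l==i,.008))
E
```

```text
[0.4312625  0.08509425 0.2236668 ] [ 1.79938594e+02 -1.50987145e-01  5.12536763e+00]
tray_spot 0.59 [279.6, 94.3] (0.5191, 0.092, 191, 143, 5.4)
drive_1 0.96 [437.6, 139.9] (0.5147, -0.1022, 91, 55, -14.3)
drive_1 0.89 [116.0, 127.5] (0.496, 0.2917, 91, 56, 5.3)
drive_1 0.89 [124.0, 211.0] (0.3906, 0.2831, 96, 56, -0.6)
drive_1 0.62 [152.9, 30.3] (0.6088, 0.2464, 71, 55, 6.0)
drive_1 0.6 [403.1, 221.0] (0.4093, -0.0793, 95, 58, 3.8)
[  0   0  37  12 240] [12.42083333  3.6375    ] (0.6358, 0.4195, 50, 13, 88.2)
[257  44  48  85 587] [280.38500852  82.82282794] (0.5598, 0.0958, 94, 55, 5.2)
```

View pics/w2.png

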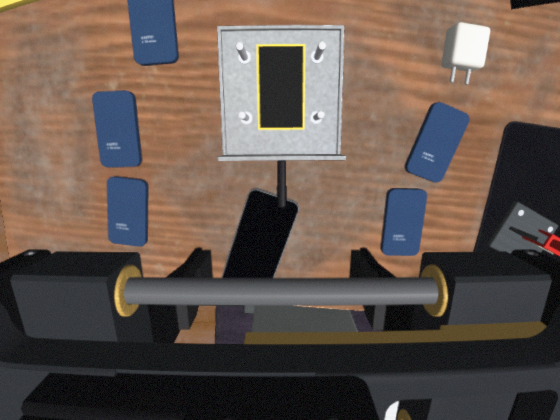

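Tray is fully out. The yellow outline is centred at (281, 85), and four of the drives show clearly. I fit box models to the drive masks to cancel the parallax.

```bash
cat >> h.py <<'E'
from scipy.optimize import least_squares
def fit(c,mask,dims=(.092,.052,.011),z0=0.,g=None):
    "x,y,yaw(deg) of a box whose projected hull matches the mask; rms in px"
    m=mask.astype(np.uint8); k=max(cv2.findContours(m,cv2.RETR_EXTERNAL,cv2.CHAIN_APPROX_NONE)[0],key=cv2.contourArea)[:,0].astype(float)
    k=k[(k[:,0]>2)&(k[:,0]<557)&(k[:,1]>2)&(k[:,1]<417)]
    if g is None: r=rect(c,mask,z0+dims[2]); g=(r[0],r[1],r[4])
    S=np.array([[a,b,h] for a in(-.5,.5) for b in(-.5,.5) for h in(0,1)])*dims
    def res(v):
        P=S@R.from_euler('z',v[2]*100,degrees=True).as_matrix().T+[v[0],v[1],z0]
        h=cv2.convexHull(proj(c,P).astype(np.float32))
        return [cv2.pointPolygonTest(h,(float(a),float(b)),True) for a,b in k]
    s=least_squares(res,[g[0],g[1],g[2]/100],loss='soft_l1',diff_step=1e-3,x_scale=[.01,.01,.1])
    return np.round([s.x[0],s.x[1],s.x[2]*100],4),round(float(np.sqrt(np.mean(s.fun**2))),2)
def drives(camname):
    c=cam(camname); out=[]
    for d in masks_of(camname,'drive_1'):
        if d['conf']>.3: out.append((fit(c,d['pixels']),round(d['conf'],2)))
    return out
E
python3 - <<'E'
from h import *
for d in drives('wrist'): print(d)
for d in drives('top'): print('top',d)
print(fit(cam('top'),masks_of('top','tag_stand')[0]['pixels'],(.07,.08,.008),.004))
E
```

```text
((array([  0.5123,  -0.1038, -13.4769]), 1.72), 0.96)
((array([0.4942, 0.294 , 5.0855]), 1.74), 0.89)
((array([ 0.3887,  0.2848, -0.5982]), 1.55), 0.89)
((array([0.6208, 0.2496, 6.9044]), 1.3), 0.62)
((array([ 0.4079, -0.0807,  4.0966]), 0.92), 0.6)
((array([ 0.5325,  0.0892, 19.0133]), 39.53), 0.6)
top ((array([0.6201, 0.2519, 9.1135]), 0.79), 0.97)
top ((array([ 0.4089, -0.0805,  3.3947]), 0.66), 0.91)
top ((array([0.4931, 0.2939, 8.7296]), 1.16), 0.78)
top ((array([ 0.3903,  0.2846, -2.1733]), 1.06), 0.78)
top ((array([  0.5143,  -0.1038, -13.7475]), 0.67), 0.76)
(array([ 0.4008, -0.2545, 70.9327]), 3.58)
```

>>> {"fn": "apply_moves", "kwargs": {
  "moves": [
    [0.1, 0.25, 0.1, 0, 0, 0.05, 1],
    [0.2, 0.5, 0.2, 0, 0, 0.1, 1],
    [0.26, 0.72, 0.35, 0, 0, 0.16, 1],
    [0.324, 0.978, 0.5, 0, 0, 0.218, 1],
    [0.324, 0.978, 0.62, 0, 0, 0.218, 1],
    [0.324, 0.978, 0.62, 0, 0, 0.218, 1],
    [0.324, 0.978, 0.62, 0, 0, 0.218, 1]
  ]
}}

```text
time_s: 10.1
tool_pos: [0.5116, -0.1037, 0.0969]
tool_rot: [-179.9, 0.2, -13.7]
force: [1.7, 0.5, 1.1]
grip_width: 0.087
grasp_force: 0.0
```

>>> {"fn": "apply_moves", "kwargs": {
  "moves": [
    [0, 0, 0.2, 0, 0, 0, 1],
    [0, 0, 0.35, 0, 0, 0, 1],
    [0, 0, 0.44, 0, 0, 0, 1],
    [0, 0, 0.475, 0, 0, 0, 1],
    [0, 0, 0.475, 0, 0, 0, 1],
    [0, 0, 0.475, 0, 0, 0, 0],
    [0, 0, 0.475, 0, 0, 0, 0],
    [0, 0, 0.475, 0, 0, 0, 0],
    [0, 0, 0.475, 0, 0, 0, 0],
    [0, 0, 0.475, 0, 0, 0, 0],
    [0, 0, 0.475, 0, 0, 0, 0],
    [0, 0, 0.475, 0, 0, 0, 0]
  ],
  "grip_force": 15
}}

```text
time_s: 11.3
tool_pos: [0.5128, -0.1043, 0.0037]
tool_rot: [180.0, -0.0, -13.6]
force: [-1.0, 0.1, 2.8]
grip_width: 0.0519
grasp_force: 15.0
```

>>> {"fn": "apply_moves", "kwargs": {
  "moves": [
    [0, 0, -0.2, 0, 0, 0, 0],
    [0, 0, -0.4, 0, 0, 0, 0],
    [0, -0.15, -0.6, 0, 0, 0, 0],
    [-0.002, -0.3, -0.6, 0, 0, 0, 0],
    [-0.004, -0.5, -0.6, 0, 0, 0, 0],
    [-0.007, -0.7, -0.6, 0, 0, 0, 0],
    [-0.007, -0.9, -0.6, 0, 0, 0, 0],
    [-0.007, -0.9, -0.6, 0, 0, 0, 0]
  ]
}}

```text
time_s: 12.1
tool_pos: [0.5537, 0.0789, 0.1239]
tool_rot: [-179.7, 0.0, -13.1]
force: [-0.4, 0.6, -1.0]
grip_width: 0.0517
grasp_force: 15.0
```

>>> {"fn": "apply_moves", "kwargs": {
  "moves": [
    [0, -0.1, 0, 0, 0, -0.08, 0],
    [0, -0.128, 0, 0, 0, -0.16, 0],
    [0, -0.128, 0, 0, 0, -0.219, 0],
    [0, -0.128, 0, 0, 0, -0.219, 0],
    [0, -0.128, 0, 0, 0, -0.219, 0],
    [0, -0.128, 0, 0, 0, -0.219, 0]
  ]
}}

```text
time_s: 12.7
tool_pos: [0.5596, 0.0953, 0.1234]
tool_rot: [180.0, 0.0, 5.1]
force: [0.1, -0.6, -0.6]
grip_width: 0.0516
grasp_force: 15.0
```

```bash
python3 - <<'E'
from h import *
print(tcp()[0],env.get_obs()['tool_rot'][2], go((.5598,.0958,.0125),95.2))
E
```

```text
[0.55963312 0.09528443 0.12335601] 5.071451070235949 [ 0.001 -0.003  0.554  0.     0.    -0.001]
```

>>> {"fn": "apply_moves", "kwargs": {
  "moves": [
    [0, -0.003, 0.15, 0, 0, 0, 0],
    [0, -0.003, 0.3, 0, 0, 0, 0],
    [0, -0.003, 0.42, 0, 0, 0, 0],
    [0, -0.003, 0.5, 0, 0, 0, 0],
    [0, -0.003, 0.54, 0, 0, 0, 0],
    [0, -0.003, 0.555, 0, 0, 0, 0],
    [0, -0.003, 0.555, 0, 0, 0, 0],
    [0, -0.003, 0.555, 0, 0, 0, 0]
  ]
}}

```text
time_s: 13.5
tool_pos: [0.5606, 0.0967, 0.0136]
tool_rot: [180.0, -0.1, 5.2]
force: [0.4, -0.2, 0.1]
grip_width: 0.0518
grasp_force: 15.0
```

>>> {"fn": "apply_moves", "kwargs": {
  "moves": [
    [0, 0, 0, 0, 0, 0, 0.85],
    [0, 0, 0, 0, 0, 0, 0.85],
    [0, 0, 0, 0, 0, 0, 0.85],
    [0, 0, 0, 0, 0, 0, 0.85],
    [0, 0, -0.15, 0, 0, 0, 0.85],
    [0, 0, -0.35, 0, 0, 0, 0.85],
    [0, 0, -0.6, 0, 0, 0, 0.85],
    [0, 0, -0.8, 0, 0, 0, 0.85],
    [0, 0, -1, 0, 0, 0, 1],
    [0, 0, -1, 0, 0, 0, 1]
  ]
}}

```text
time_s: 14.5
tool_pos: [0.563, 0.0978, 0.2188]
tool_rot: [180.0, -0.6, 5.2]
force: [-0.1, 0.3, -0.2]
grip_width: 0.0826
grasp_force: 0.0
```

>>> {"fn": "apply_moves", "kwargs": {
  "moves": [
    [-0.25, 0, -0.02, 0, 0, 0, 1],
    [-0.45, 0, -0.02, 0, 0, 0, 1],
    [-0.65, 0, -0.02, 0, 0, 0, 1],
    [-0.65, 0, -0.02, 0, 0, 0, 1],
    [-0.65, 0, -0.02, 0, 0, 0, 1]
  ]
}}

```text
time_s: 15.0
tool_pos: [0.4301, 0.0841, 0.2167]
tool_rot: [179.8, -0.1, 5.2]
force: [0.3, -0.4, -0.3]
grip_width: 0.0873
grasp_force: 0.0
```

```bash
cat >> h.py <<'E'
def look():
    p,_,o=tcp(); print('tcp',np.round(p,4),np.round(o['tool_rot'],1),o['time_s'])
    im=shot('wrist'); c=cam('wrist')
    hsv=cv2.cvtColor(im,cv2.COLOR_RGB2HSV); m=cv2.inRange(hsv,(22,120,90),(35,255,255))
    n,l,s,ct=cv2.connectedComponentsWithStats(m)
    for d in masks_of('wrist','drive_1'):
        if d['conf']<.3: continue
        k=d['pixels']; r=rect(c,k,.011)
        tray=abs(r[0]-.56)<.05 and abs(r[1]-.096)<.05
        print(round(d['conf'],2),'TRAY' if tray else '',r,[fit(c,k,z0=z) for z in ((.008,.0185,.029,.0395,.05) if tray else (0,))])
    for i in range(1,n):
        if s[i,4]>60 and s[i,1]>15: print('yellow',s[i,4],rect(c,l==i,.008))
    return im,c
E
python3 - <<'E'
from h import *
im,c=look(); cv2.imwrite('pics/w3.png',im[:,:,::-1])
E
```

```text
tcp [0.4301 0.0841 0.2167] [ 1.798e+02 -1.000e-01  5.200e+00] 15.0
0.82 TRAY (0.5648, 0.0972, 94, 54, 4.7) [(array([0.5637, 0.0969, 4.8464]), 1.3), (array([0.5609, 0.0966, 5.0099]), 2.18), (array([0.5575, 0.0963, 5.7781]), 3.27), (array([0.554 , 0.0957, 8.1362]), 4.49), (array([ 0.5507,  0.0952, 10.099 ]), 5.67)]
0.72  (0.4977, 0.2941, 92, 58, 4.1) [(array([0.4972, 0.2968, 4.686 ]), 1.14)]
0.66  (0.6089, 0.2479, 69, 55, 7.4) [(array([0.624 , 0.2519, 7.5138]), 1.07)]
0.63  (0.3936, 0.2844, 93, 57, -1.7) [(array([ 0.3923,  0.2867, -2.4328]), 1.18)]
0.56  (0.4107, -0.0787, 94, 56, 3.2) [(array([ 0.4103, -0.0809,  3.4713]), 1.19)]
yellow 193 (0.545, 0.0952, 62, 55, 6.0)
```

>>> {"fn": "apply_moves", "kwargs": {
  "moves": [
    [-0.05, 0.2, 0.1, 0, 0, 0.019, 1],
    [-0.1, 0.45, 0.3, 0, 0, 0.019, 1],
    [-0.15, 0.65, 0.45, 0, 0, 0.019, 1],
    [-0.182, 0.81, 0.58, 0, 0, 0.019, 1],
    [-0.182, 0.81, 0.58, 0, 0, 0.019, 1],
    [-0.182, 0.81, 0.58, 0, 0, 0.019, 1]
  ]
}}

```text
time_s: 15.7
tool_pos: [0.4083, -0.0802, 0.0989]
tool_rot: [-179.8, 0.2, 3.4]
force: [0.4, 0.4, 0.0]
grip_width: 0.0866
grasp_force: 0.0
```

>>> {"fn": "apply_moves", "kwargs": {
  "moves": [
    [0, 0, 0.2, 0, 0, 0, 1],
    [0, 0, 0.35, 0, 0, 0, 1],
    [0, 0, 0.44, 0, 0, 0, 1],
    [0, 0, 0.48, 0, 0, 0, 1],
    [0, 0, 0.48, 0, 0, 0, 1],
    [0, 0, 0.48, 0, 0, 0, 1]
  ]
}}

```text
time_s: 16.3
tool_pos: [0.4102, -0.0794, 0.0056]
tool_rot: [180.0, -0.1, 3.6]
force: [0.3, 0.1, 1.1]
grip_width: 0.0869
grasp_force: 0.0
```

>>> {"fn": "apply_moves", "kwargs": {
  "moves": [
    [0, 0, 0.01, 0, 0, 0, 0],
    [0, 0, 0.01, 0, 0, 0, 0],
    [0, 0, 0.01, 0, 0, 0, 0],
    [0, 0, 0.01, 0, 0, 0, 0],
    [0, 0, 0.01, 0, 0, 0, 0],
    [0, 0, 0.01, 0, 0, 0, 0],
    [0, 0, 0.01, 0, 0, 0, 0]
  ]
}}

```text
time_s: 17.0
tool_pos: [0.4087, -0.0801, 0.0027]
tool_rot: [180.0, -0.0, 3.6]
force: [-0.6, 0.4, 2.4]
grip_width: 0.0518
grasp_force: 15.0
```

>>> {"fn": "apply_moves", "kwargs": {
  "moves": [
    [0, 0, -0.2, 0, 0, 0, 0],
    [0, 0, -0.4, 0, 0, 0, 0],
    [0.15, -0.15, -0.64, 0, 0, -0.019, 0],
    [0.3, -0.3, -0.64, 0, 0, -0.019, 0],
    [0.45, -0.45, -0.64, 0, 0, -0.019, 0],
    [0.62, -0.64, -0.64, 0, 0, -0.019, 0],
    [0.75, -0.77, -0.64, 0, 0, -0.019, 0],
    [0.809, -0.83, -0.64, 0, 0, -0.019, 0],
    [0.809, -0.83, -0.64, 0, 0, -0.019, 0],
    [0.809, -0.83, -0.64, 0, 0, -0.019, 0],
    [0.809, -0.83, -0.64, 0, 0, -0.019, 0]
  ]
}}

```text
time_s: 18.1
tool_pos: [0.5591, 0.0943, 0.1301]
tool_rot: [179.9, 0.1, 5.1]
force: [-0.4, -1.1, -1.2]
grip_width: 0.0516
grasp_force: 15.0
```

```bash
sed -i "s/im=shot('wrist'); c=cam('wrist')/c=cam('wrist'); im=shot('wrist')/" h.py; python3 - <<'E'
from h import *
print(tcp()[0],env.get_obs()['tool_rot'][2], go((.5598,.0958,.0220),95.2))
E
```

```text
[0.55906041 0.09429959 0.13012797] 5.113472081801832 [ 0.005 -0.008  0.541  0.001  0.001 -0.001]
```

>>> {"fn": "apply_moves", "kwargs": {
  "moves": [
    [0.005, -0.008, 0.15, 0, 0, 0, 0],
    [0.005, -0.008, 0.3, 0, 0, 0, 0],
    [0.005, -0.008, 0.42, 0, 0, 0, 0],
    [0.005, -0.008, 0.5, 0, 0, 0, 0],
    [0.005, -0.008, 0.54, 0, 0, 0, 0],
    [0.005, -0.008, 0.54, 0, 0, 0, 0],
    [0.005, -0.008, 0.54, 0, 0, 0, 0],
    [0.005, -0.008, 0.54, 0, 0, 0, 0],
    [0.005, -0.008, 0.54, 0, 0, 0, 0]
  ]
}}

```text
time_s: 19.0
tool_pos: [0.5612, 0.0976, 0.0234]
tool_rot: [180.0, -0.1, 5.2]
force: [-0.3, 0.1, -0.2]
grip_width: 0.0514
grasp_force: 15.0
```

>>> {"fn": "apply_moves", "kwargs": {
  "moves": [
    [-0.004, 0.006, 0.004, 0, 0, 0, 0],
    [-0.004, 0.006, 0.004, 0, 0, 0, 0],
    [-0.004, 0.006, 0.004, 0, 0, 0, 0]
  ]
}}

```text
time_s: 19.3
tool_pos: [0.5599, 0.0961, 0.0218]
tool_rot: [180.0, -0.0, 5.2]
force: [-0.5, -0.8, -1.3]
grip_width: 0.0519
grasp_force: 15.0
```

>>> {"fn": "apply_moves", "kwargs": {
  "moves": [
    [0, 0, 0, 0, 0, 0, 0.85],
    [0, 0, 0, 0, 0, 0, 0.85],
    [0, 0, 0, 0, 0, 0, 0.85],
    [0, 0, 0, 0, 0, 0, 0.85],
    [0, 0, -0.15, 0, 0, 0, 0.85],
    [0, 0, -0.35, 0, 0, 0, 0.85],
    [0, 0, -0.6, 0, 0, 0, 0.85],
    [0, 0, -0.8, 0, 0, 0, 0.85],
    [-0.2, 0, -0.95, 0, 0, 0, 1],
    [-0.45, 0, -0.95, 0, 0, 0, 1],
    [-0.65, 0, -0.95, 0, 0, 0, 1],
    [-0.65, 0, -0.95, 0, 0, 0, 1],
    [-0.65, 0, -0.95, 0, 0, 0, 1],
    [-0.65, 0, -0.95, 0, 0, 0, 1],
    [-0.65, 0, -0.95, 0, 0, 0, 1]
  ]
}}

```text
time_s: 20.8
tool_pos: [0.4314, 0.0848, 0.2115]
tool_rot: [-179.9, 0.0, 5.2]
force: [0.8, -0.2, 0.8]
grip_width: 0.0873
grasp_force: 0.0
```

```bash
python3 - <<'E'
from h import *
im,c=look(); cv2.imwrite('pics/w4.png',im[:,:,::-1])
print('-- top'); shot('top')
for d in drives('top'): print(d)
E
```

```text
tcp [0.4314 0.0848 0.2115] [-179.9    0.     5.2] 20.8
0.97  (0.3925, 0.2834, 96, 57, -1.8) [(array([ 0.3916,  0.286 , -1.2419]), 1.1)]
0.73  (0.4975, 0.2925, 91, 57, 5.4) [(array([0.497 , 0.2959, 4.6906]), 1.35)]
0.7  (0.6081, 0.2471, 67, 54, 6.8) [(array([0.6242, 0.2512, 6.8884]), 1.4)]
0.63 TRAY (0.5688, 0.1088, 97, 56, 5.0) [(array([0.5681, 0.1088, 5.5859]), 0.76), (array([0.566 , 0.1083, 5.683 ]), 0.9), (array([0.5633, 0.1077, 5.642 ]), 1.76), (array([0.5598, 0.107 , 5.4037]), 2.93), (array([0.5563, 0.1062, 4.7559]), 4.22)]
0.57 TRAY (0.5617, 0.0788, 99, 38, -14.8) [(array([0.5661, 0.1016, 8.469 ]), 3.92), (array([0.5655, 0.1022, 8.472 ]), 3.92), (array([0.5649, 0.1029, 8.4608]), 3.92), (array([0.5643, 0.1035, 8.4495]), 3.92), (array([0.5637, 0.1042, 8.4464]), 3.92)]
yellow 202 (0.5487, 0.0949, 70, 55, 6.2)
-- top
((array([ 0.3899,  0.2844, -1.2101]), 0.79), 0.84)
((array([0.5717, 0.1095, 6.1658]), 0.83), 0.76)
((array([  0.7348,   0.1148, -83.7719]), 16.45), 0.59)
((array([0.4941, 0.293 , 6.5592]), 0.92), 0.58)
```

View pics/w4.png

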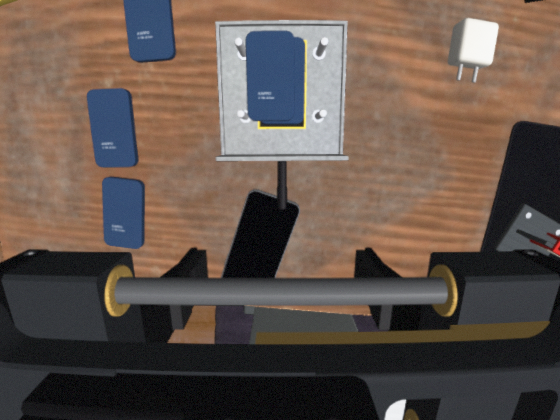

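The upper drive now lies about 11 mm to the left of the lower one: left drive at (270, 75), lower drive's edge at (305, 85). I'll regrasp it and re-place it.

>>> {"fn": "apply_moves", "kwargs": {
  "moves": [
    [0.2, -0.01, 0, 0, 0, 0, 0.8],
    [0.4, -0.03, 0.1, 0, 0, 0, 0.8],
    [0.55, -0.049, 0.3, 0, 0, 0, 0.8],
    [0.669, -0.049, 0.5, 0, 0, 0, 0.8],
    [0.669, -0.049, 0.61, 0, 0, 0, 0.8],
    [0.669, -0.049, 0.61, 0, 0, 0, 0.8],
    [0.669, -0.049, 0.61, 0, 0, 0, 0.8],
    [0.669, -0.049, 0.61, 0, 0, 0, 0.8]
  ]
}}

```text
time_s: 21.8
tool_pos: [0.5638, 0.1068, 0.0916]
tool_rot: [180.0, -0.2, 5.2]
force: [0.3, -0.8, 0.1]
grip_width: 0.0698
grasp_force: 0.0
```

>>> {"fn": "apply_moves", "kwargs": {
  "moves": [
    [0, 0, 0.15, 0, 0, 0, 0.8],
    [0, 0, 0.25, 0, 0, 0, 0.8],
    [0, 0, 0.34, 0, 0, 0, 0.8],
    [0, 0, 0.34, 0, 0, 0, 0.8],
    [0, 0, 0.34, 0, 0, 0, 0.8],
    [0, 0, 0.34, 0, 0, 0, 0.8]
  ]
}}

```text
time_s: 22.4
tool_pos: [0.564, 0.1066, 0.0233]
tool_rot: [180.0, -0.1, 5.2]
force: [-0.3, 0.6, 0.5]
grip_width: 0.0699
grasp_force: 0.0
```

>>> {"fn": "apply_moves", "kwargs": {
  "moves": [
    [0, 0, 0, 0, 0, 0, 0],
    [0, 0, 0, 0, 0, 0, 0],
    [0, 0, 0, 0, 0, 0, 0],
    [0, 0, 0, 0, 0, 0, 0],
    [0, 0, 0, 0, 0, 0, 0],
    [0, 0, -0.03, 0, 0, 0, 0],
    [0, 0, -0.03, 0, 0, 0, 0],
    [-0.01, 0.02, -0.03, 0, 0, 0, 0],
    [-0.024, 0.04, -0.03, 0, 0, 0, 0],
    [-0.024, 0.051, -0.03, 0, 0, 0, 0],
    [-0.024, 0.051, -0.03, 0, 0, 0, 0],
    [-0.024, 0.051, -0.03, 0, 0, 0, 0]
  ]
}}

```text
time_s: 23.6
tool_pos: [0.559, 0.0956, 0.0277]
tool_rot: [180.0, 0.0, 5.2]
force: [0.8, -0.1, 0.1]
grip_width: 0.0517
grasp_force: 15.0
```

>>> {"fn": "apply_moves", "kwargs": {
  "moves": [
    [0, 0, 0.02, 0, 0, 0, 0],
    [0, 0, 0.03, 0, 0, 0, 0],
    [0, 0, 0.03, 0, 0, 0, 0],
    [0, 0, 0.03, 0, 0, 0, 0]
  ]
}}

```text
time_s: 24.0
tool_pos: [0.5596, 0.0959, 0.0221]
tool_rot: [180.0, -0.1, 5.2]
force: [-0.1, 0.2, 3.3]
grip_width: 0.0519
grasp_force: 15.0
```

>>> {"fn": "apply_moves", "kwargs": {
  "moves": [
    [0, 0, 0, 0, 0, 0, 0.8],
    [0, 0, 0, 0, 0, 0, 0.8],
    [0, 0, 0, 0, 0, 0, 0.8],
    [0, 0, 0, 0, 0, 0, 0.8],
    [0, 0, 0, 0, 0, 0, 0.8],
    [0, 0, -0.1, 0, 0, 0, 0.8],
    [0, 0, -0.2, 0, 0, 0, 0.8],
    [0, 0, -0.35, 0, 0, 0, 0.8],
    [0, 0, -0.55, 0, 0, 0, 0.8],
    [0, 0, -0.75, 0, 0, 0, 0.8],
    [-0.2, 0, -0.95, 0, 0, 0, 1],
    [-0.45, 0, -0.95, 0, 0, 0, 1],
    [-0.65, 0, -0.95, 0, 0, 0, 1],
    [-0.65, 0, -0.95, 0, 0, 0, 1],
    [-0.65, 0, -0.95, 0, 0, 0, 1],
    [-0.65, 0, -0.95, 0, 0, 0, 1],
    [-0.65, 0, -0.95, 0, 0, 0, 1]
  ]
}}

```text
time_s: 25.7
tool_pos: [0.4304, 0.0844, 0.2114]
tool_rot: [-179.8, 0.1, 5.2]
force: [0.1, 0.1, -0.6]
grip_width: 0.0868
grasp_force: 0.0
```

```bash
python3 - <<'E'
from h import *
im,c=look(); cv2.imwrite('pics/w5.png',cv2.resize(im[10:260,60:460,::-1],None,fx=2,fy=2,interpolation=cv2.INTER_CUBIC))
E
```

```text
tcp [0.4304 0.0844 0.2114] [-1.798e+02  1.000e-01  5.200e+00] 25.7
0.82  (0.4971, 0.2927, 91, 56, 5.4) [(array([0.4966, 0.2958, 4.8896]), 1.52)]
0.73  (0.3933, 0.2832, 93, 55, -1.8) [(array([ 0.3919,  0.2859, -1.6915]), 1.5)]
0.69 TRAY (0.5655, 0.0965, 96, 55, 6.1) [(array([0.5644, 0.0956, 5.7679]), 0.79), (array([0.5624, 0.0956, 5.7843]), 1.36), (array([0.5595, 0.0954, 5.4925]), 2.3), (array([0.556 , 0.095 , 4.7226]), 3.48), (array([0.5525, 0.0949, 2.9826]), 4.81)]
0.64  (0.6078, 0.2469, 67, 55, 8.4) [(array([0.6238, 0.2515, 8.799 ]), 1.36)]
yellow 118 (0.5189, 0.092, 54, 9, -85.8)
```

View pics/w5.png

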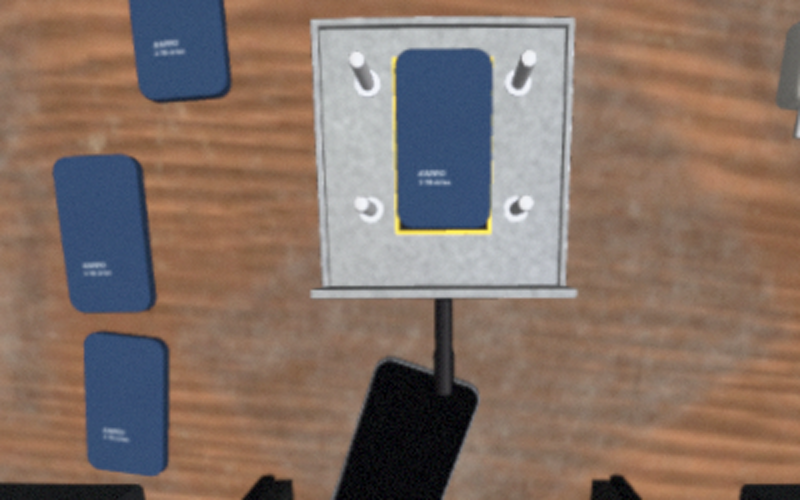

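>>> {"fn": "apply_moves", "kwargs": {
  "moves": [
    [0.1, -0.22, 0, 0, 0, 0, 1],
    [0.2, -0.44, 0.1, 0, 0, 0, 1],
    [0.3, -0.66, 0.25, 0, 0, 0, 1],
    [0.38, -0.88, 0.4, 0, 0, 0, 1],
    [0.411, -1, 0.55, 0, 0, 0, 1],
    [0.411, -1, 0.55, 0, 0, 0, 1],
    [0.411, -1, 0.55, 0, 0, 0, 1],
    [0.411, -1, 0.55, 0, 0, 0, 1]
  ]
}}

```text
time_s: 26.6
tool_pos: [0.494, 0.29, 0.1019]
tool_rot: [-180.0, 0.0, 5.1]
force: [0.9, -0.3, 0.1]
grip_width: 0.0868
grasp_force: 0.0
```

>>> {"fn": "apply_moves", "kwargs": {
  "moves": [
    [0, -0.01, 0.2, 0, 0, 0, 1],
    [0, -0.01, 0.35, 0, 0, 0, 1],
    [0, -0.01, 0.44, 0, 0, 0, 1],
    [0, -0.01, 0.485, 0, 0, 0, 1],
    [0, -0.01, 0.485, 0, 0, 0, 1],
    [0, -0.01, 0.485, 0, 0, 0, 1],
    [0, -0.01, 0.485, 0, 0, 0, 1]
  ]
}}

```text
time_s: 27.3
tool_pos: [0.4942, 0.2931, 0.0063]
tool_rot: [-180.0, -0.1, 5.2]
force: [-0.3, 0.2, 0.0]
grip_width: 0.087
grasp_force: 0.0
```

>>> {"fn": "apply_moves", "kwargs": {
  "moves": [
    [0, 0, 0.012, 0, 0, 0, 1],
    [0, 0, 0.012, 0, 0, 0, 0],
    [0, 0, 0.012, 0, 0, 0, 0],
    [0, 0, 0.012, 0, 0, 0, 0],
    [0, 0, 0.012, 0, 0, 0, 0],
    [0, 0, 0.012, 0, 0, 0, 0],
    [0, 0, 0.012, 0, 0, 0, 0],
    [0, 0, 0.012, 0, 0, 0, 0]
  ]
}}

```text
time_s: 28.1
tool_pos: [0.493, 0.2927, 0.0023]
tool_rot: [-180.0, 0.0, 5.2]
force: [-0.8, -0.0, -0.2]
grip_width: 0.0513
grasp_force: 15.0
```

>>> {"fn": "apply_moves", "kwargs": {
  "moves": [
    [0, 0, -0.2, 0, 0, 0, 0],
    [0, 0, -0.4, 0, 0, 0, 0],
    [0.05, 0.15, -0.64, 0, 0, 0, 0],
    [0.1, 0.35, -0.64, 0, 0, 0, 0],
    [0.15, 0.55, -0.64, 0, 0, 0, 0],
    [0.2, 0.75, -0.64, 0, 0, 0, 0],
    [0.239, 0.9, -0.64, 0, 0, 0, 0],
    [0.239, 1, -0.64, 0, 0, 0, 0],
    [0.239, 1, -0.64, 0, 0, 0, 0],
    [0.239, 1, -0.64, 0, 0, 0, 0],
    [0.239, 1, -0.64, 0, 0, 0, 0],
    [0.239, 1, -0.64, 0, 0, 0, 0]
  ]
}}

```text
time_s: 29.3
tool_pos: [0.5584, 0.0996, 0.1305]
tool_rot: [-180.0, -0.0, 5.4]
force: [1.1, 1.0, 0.1]
grip_width: 0.0518
grasp_force: 15.0
```

>>> {"fn": "apply_moves", "kwargs": {
  "moves": [
    [0, 0.015, 0.1, 0, 0, 0, 0],
    [0, 0.015, 0.25, 0, 0, 0, 0],
    [0, 0.015, 0.38, 0, 0, 0, 0],
    [0, 0.015, 0.46, 0, 0, 0, 0],
    [0, 0.015, 0.46, 0, 0, 0, 0],
    [0, 0.015, 0.46, 0, 0, 0, 0],
    [0, 0.015, 0.46, 0, 0, 0, 0]
  ]
}}

```text
time_s: 30.0
tool_pos: [0.5602, 0.0954, 0.0398]
tool_rot: [-180.0, -0.1, 5.2]
force: [0.2, -0.1, -0.6]
grip_width: 0.0521
grasp_force: 15.0
```

>>> {"fn": "apply_moves", "kwargs": {
  "moves": [
    [-0.005, -0.002, 0.02, 0, 0, 0, 0],
    [-0.005, -0.002, 0.04, 0, 0, 0, 0],
    [-0.005, -0.002, 0.04, 0, 0, 0, 0],
    [-0.005, -0.002, 0.04, 0, 0, 0, 0]
  ]
}}

```text
time_s: 30.4
tool_pos: [0.5587, 0.0952, 0.0309]
tool_rot: [180.0, -0.1, 5.2]
force: [0.5, 0.2, 2.9]
grip_width: 0.0519
grasp_force: 15.0
```

>>> {"fn": "apply_moves", "kwargs": {
  "moves": [
    [0, 0, 0, 0, 0, 0, 0.8],
    [0, 0, 0, 0, 0, 0, 0.8],
    [0, 0, 0, 0, 0, 0, 0.8],
    [0, 0, 0, 0, 0, 0, 0.8],
    [0, 0, 0, 0, 0, 0, 0.8],
    [0, 0, -0.1, 0, 0, 0, 0.8],
    [0, 0, -0.2, 0, 0, 0, 0.8],
    [0, 0, -0.35, 0, 0, 0, 0.8],
    [0, 0, -0.55, 0, 0, 0, 0.8],
    [0, 0, -0.75, 0, 0, 0, 0.8],
    [-0.2, -0.1, -0.95, 0, 0, 0, 1],
    [-0.4, -0.2, -0.95, 0, 0, 0, 1],
    [-0.55, -0.3, -0.95, 0, 0, 0, 1],
    [-0.55, -0.3, -0.95, 0, 0, 0, 1],
    [-0.55, -0.3, -0.95, 0, 0, 0, 1],
    [-0.55, -0.3, -0.95, 0, 0, 0, 1],
    [-0.55, -0.3, -0.95, 0, 0, 0, 1]
  ]
}}

```text
time_s: 32.1
tool_pos: [0.4436, 0.1442, 0.22]
tool_rot: [-179.8, 0.1, 5.1]
force: [-0.8, 0.9, -0.8]
grip_width: 0.0873
grasp_force: 0.0
```

```bash
python3 - <<'E'
from h import *
im,c=look(); cv2.imwrite('pics/w6.png',im[:,:,::-1])
shot('top')
for d in drives('top'): print(d)
E
```

```text
tcp [0.4436 0.1442 0.22  ] [-1.798e+02  1.000e-01  5.100e+00] 32.1
0.95 TRAY (0.5665, 0.0906, 98, 57, 5.2) [(array([0.5658, 0.0915, 5.2158]), 1.0), (array([0.564 , 0.0931, 5.1573]), 0.55), (array([0.5623, 0.0948, 5.0196]), 1.16), (array([0.5597, 0.0964, 4.8023]), 2.19), (array([0.5567, 0.0982, 4.3792]), 3.4)]
0.79  (0.6172, 0.2496, 85, 54, 7.8) [(array([0.6237, 0.2513, 8.2391]), 0.94)]
0.63  (0.3926, 0.2843, 95, 55, -2.8) [(array([ 0.3914,  0.2858, -2.6115]), 1.3)]
0.49 TRAY (0.5745, 0.1224, 3, 1, 6.2) [(array([  0.5883,   0.1708, -83.8476]), 0.5), (array([  0.5905,   0.1723, -83.1827]), 0.49), (array([  0.582 ,   0.1721, -83.8418]), 0.5), (array([  0.5793,   0.1727, -83.84  ]), 0.5), (array([ 6.143000e-01,  1.021000e-01, -1.765526e+02]), 0.45)]
yellow 260 (0.5622, 0.0967, 96, 54, 6.2)
((array([0.5655, 0.0946, 6.1766]), 1.0), 0.87)
((array([0.3891, 0.285 , 0.0514]), 1.81), 0.84)
((array([0.6202, 0.2522, 6.435 ]), 0.86), 0.56)
((array([ 0.578 ,  0.0807, 64.6239]), 8.73), 0.41)
```

>>> {"fn": "apply_moves", "kwargs": {
  "moves": [
    [0.2, -0.11, 0, 0, 0, -0.028, 1],
    [0.4, -0.22, 0.1, 0, 0, -0.028, 1],
    [0.6, -0.33, 0.25, 0, 0, -0.028, 1],
    [0.75, -0.448, 0.4, 0, 0, -0.028, 1],
    [0.805, -0.448, 0.55, 0, 0, -0.028, 1],
    [0.805, -0.448, 0.6, 0, 0, -0.028, 1],
    [0.805, -0.448, 0.6, 0, 0, -0.028, 1]
  ]
}}

```text
time_s: 33.0
tool_pos: [0.5934, 0.2488, 0.0938]
tool_rot: [-179.9, 0.6, 7.7]
force: [-1.4, -0.6, 0.7]
grip_width: 0.0868
grasp_force: 0.0
```

>>> {"fn": "apply_moves", "kwargs": {
  "moves": [
    [0, 0, 0.15, 0, 0, 0, 1],
    [0, 0, 0.3, 0, 0, 0, 1],
    [0, 0, 0.4, 0, 0, 0, 1],
    [0, 0, 0.46, 0, 0, 0, 1],
    [0, 0, 0.46, 0, 0, 0, 1],
    [0, 0, 0.46, 0, 0, 0, 1],
    [0, 0, 0.46, 0, 0, 0, 1]
  ]
}}

```text
time_s: 33.7
tool_pos: [0.5963, 0.2493, 0.01]
tool_rot: [-180.0, -0.1, 7.6]
force: [-0.1, 0.1, 0.4]
grip_width: 0.0871
grasp_force: 0.0
```

>>> {"fn": "apply_moves", "kwargs": {
  "moves": [
    [0, 0, 0.028, 0, 0, 0, 1],
    [0, 0, 0.028, 0, 0, 0, 0],
    [0, 0, 0.028, 0, 0, 0, 0],
    [0, 0, 0.028, 0, 0, 0, 0],
    [0, 0, 0.028, 0, 0, 0, 0],
    [0, 0, 0.028, 0, 0, 0, 0],
    [0, 0, 0.028, 0, 0, 0, 0],
    [0, 0, 0.028, 0, 0, 0, 0]
  ],
  "grip_force": 20
}}

```text
time_s: 34.5
tool_pos: [0.5953, 0.2487, 0.0028]
tool_rot: [180.0, -0.0, 7.6]
force: [0.4, 1.0, 0.7]
grip_width: 0.0517
grasp_force: 20.0
```

>>> {"fn": "apply_moves", "kwargs": {
  "moves": [
    [0, 0, -0.05, 0, 0, 0, 0],
    [0, 0, -0.05, 0, 0, 0, 0],
    [-0.15, 0, -0.05, 0, 0, 0, 0],
    [-0.3, 0, -0.05, 0, 0, 0, 0],
    [-0.45, 0, -0.05, 0, 0, 0, 0],
    [-0.45, 0, -0.05, 0, 0, 0, 0],
    [-0.45, 0, -0.05, 0, 0, 0, 0],
    [-0.45, 0, -0.02, 0, 0, 0, 0],
    [-0.45, 0, 0, 0, 0, 0, 0],
    [-0.45, 0, 0, 0, 0, 0, 0],
    [-0.45, 0, 0, 0, 0, 0, 0],
    [-0.45, 0, 0, 0, 0, 0, 0]
  ]
}}

```text
time_s: 35.7
tool_pos: [0.5063, 0.2369, 0.0025]
tool_rot: [-180.0, 0.0, 7.6]
force: [0.4, -0.7, -0.9]
grip_width: 0.0516
grasp_force: 20.0
```

>>> {"fn": "apply_moves", "kwargs": {
  "moves": [
    [0, 0, 0, 0, 0, 0, 0.8],
    [0, 0, 0, 0, 0, 0, 0.8],
    [0, 0, 0, 0, 0, 0, 0.8],
    [0, 0, 0, 0, 0, 0, 0.8],
    [0.06, 0, 0, 0, 0, 0, 0.8],
    [0.127, 0, 0, 0, 0, 0, 0.8],
    [0.127, 0, 0, 0, 0, 0, 0.8],
    [0.127, 0, 0, 0, 0, 0, 0.8],
    [0.127, 0, 0, 0, 0, 0, 0],
    [0.127, 0, 0, 0, 0, 0, 0],
    [0.127, 0, 0, 0, 0, 0, 0],
    [0.127, 0, 0, 0, 0, 0, 0],
    [0.127, 0, 0, 0, 0, 0, 0],
    [0.127, 0, 0, 0, 0, 0, 0]
  ]
}}

```text
time_s: 37.1
tool_pos: [0.5311, 0.24, 0.0027]
tool_rot: [180.0, 0.0, 7.6]
force: [0.2, 0.2, -0.0]
grip_width: 0.052
grasp_force: 20.0
```

>>> {"fn": "apply_moves", "kwargs": {
  "moves": [
    [0, 0, -0.2, 0, 0, 0, 0],
    [0, 0, -0.4, 0, 0, 0, 0],
    [0, 0, -0.64, 0, 0, 0, 0],
    [0.01, 0.15, -0.64, 0, 0, 0.028, 0],
    [0.02, 0.35, -0.64, 0, 0, 0.028, 0],
    [0.03, 0.55, -0.64, 0, 0, 0.028, 0],
    [0.045, 0.735, -0.64, 0, 0, 0.028, 0],
    [0.045, 0.735, -0.64, 0, 0, 0.028, 0],
    [0.045, 0.735, -0.64, 0, 0, 0.028, 0],
    [0.045, 0.735, -0.64, 0, 0, 0.028, 0],
    [0.045, 0.735, -0.64, 0, 0, 0.028, 0]
  ]
}}

```text
time_s: 38.2
tool_pos: [0.5592, 0.0974, 0.1309]
tool_rot: [-180.0, -0.0, 5.4]
force: [0.1, -0.4, -1.1]
grip_width: 0.052
grasp_force: 20.0
```

>>> {"fn": "apply_moves", "kwargs": {
  "moves": [
    [0, 0.004, 0.1, 0, 0, 0, 0],
    [0, 0.004, 0.22, 0, 0, 0, 0],
    [0, 0.004, 0.33, 0, 0, 0, 0],
    [0, 0.004, 0.4, 0, 0, 0, 0],
    [0, 0.004, 0.4, 0, 0, 0, 0],
    [0, 0.004, 0.4, 0, 0, 0, 0],
    [0, 0.004, 0.4, 0, 0, 0, 0]
  ]
}}

```text
time_s: 38.9
tool_pos: [0.5606, 0.0954, 0.052]
tool_rot: [-180.0, -0.1, 5.2]
force: [0.1, 0.2, 0.7]
grip_width: 0.0518
grasp_force: 20.0
```

>>> {"fn": "apply_moves", "kwargs": {
  "moves": [
    [-0.001, -0.002, 0.025, 0, 0, 0, 0],
    [-0.001, -0.002, 0.047, 0, 0, 0, 0],
    [-0.001, -0.002, 0.047, 0, 0, 0, 0],
    [-0.001, -0.002, 0.047, 0, 0, 0, 0],
    [-0.001, -0.002, 0.047, 0, 0, 0, 0]
  ]
}}

```text
time_s: 39.4
tool_pos: [0.5602, 0.0953, 0.0418]
tool_rot: [180.0, -0.1, 5.2]
force: [0.8, -0.1, 2.6]
grip_width: 0.0512
grasp_force: 20.0
```

Good contact; release and retreat towards drive D.

>>> {"fn": "apply_moves", "kwargs": {
  "moves": [
    [0, 0, 0, 0, 0, 0, 0.8],
    [0, 0, 0, 0, 0, 0, 0.8],
    [0, 0, 0, 0, 0, 0, 0.8],
    [0, 0, 0, 0, 0, 0, 0.8],
    [0, 0, 0, 0, 0, 0, 0.8],
    [0, 0, -0.1, 0, 0, 0, 0.8],
    [0, 0, -0.2, 0, 0, 0, 0.8],
    [0, 0, -0.35, 0, 0, 0, 0.8],
    [0, 0, -0.55, 0, 0, 0, 0.8],
    [0, 0, -0.75, 0, 0, 0, 0.8],
    [-0.2, -0.1, -0.87, 0, 0, 0, 1],
    [-0.4, -0.2, -0.87, 0, 0, 0, 1],
    [-0.55, -0.3, -0.87, 0, 0, 0, 1],
    [-0.55, -0.3, -0.87, 0, 0, 0, 1],
    [-0.55, -0.3, -0.87, 0, 0, 0, 1],
    [-0.55, -0.3, -0.87, 0, 0, 0, 1],
    [-0.55, -0.3, -0.87, 0, 0, 0, 1]
  ]
}}

```text
time_s: 41.1
tool_pos: [0.4452, 0.1444, 0.2153]
tool_rot: [-179.8, 0.1, 5.1]
force: [-0.4, 0.1, -0.9]
grip_width: 0.0869
grasp_force: 0.0
```

```bash
python3 - <<'E'
from h import *
im,c=look(); cv2.imwrite('pics/w7.png',im[:,:,::-1])
shot('top')
for d in drives('top'): print(d)
E
```

```text
tcp [0.4452 0.1444 0.2153] [-1.798e+02  1.000e-01  5.100e+00] 41.1
0.95  (0.3936, 0.2837, 94, 56, -2.0) [(array([ 0.3918,  0.2852, -2.3968]), 1.5)]
0.88 TRAY (0.5676, 0.0893, 103, 61, 5.5) [(array([0.5683, 0.0897, 5.4656]), 2.44), (array([0.5661, 0.0914, 5.1783]), 1.55), (array([0.5642, 0.0933, 5.235 ]), 0.82), (array([0.5624, 0.095 , 5.1505]), 1.0), (array([0.5602, 0.0968, 5.1149]), 1.97)]
0.63 TRAY (0.5837, 0.1215, 22, 1, 6.3) [(array([ 6.04300e-01,  7.70000e-02, -8.43267e+01]), 0.5), (array([ 6.02700e-01,  7.79000e-02, -8.43363e+01]), 0.5), (array([ 6.01100e-01,  7.87000e-02, -8.43427e+01]), 0.5), (array([ 5.99500e-01,  7.95000e-02, -8.43542e+01]), 0.5), (array([ 5.97100e-01,  8.04000e-02, -8.40449e+01]), 0.5)]
yellow 224 (0.5623, 0.0963, 94, 55, 5.5)
((array([0.5639, 0.0953, 6.6066]), 0.95), 0.88)
((array([ 0.388 ,  0.2846, -1.2922]), 2.27), 0.73)
```

View pics/w7.png

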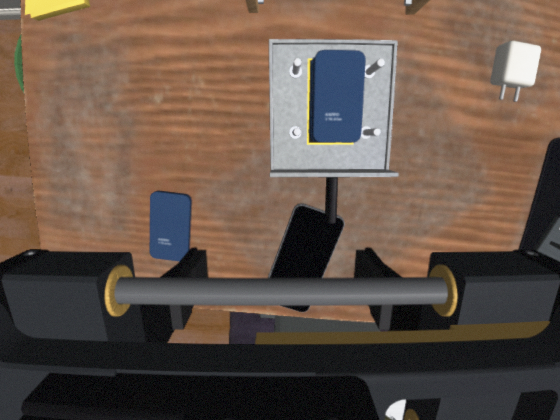

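The pile of four is straight on the outline (338, 96), and the last drive is at (170, 226).

>>> {"fn": "apply_moves", "kwargs": {
  "moves": [
    [-0.05, -0.18, 0, 0, 0, 0.08, 1],
    [-0.1, -0.36, 0.1, 0, 0, 0.08, 1],
    [-0.15, -0.54, 0.25, 0, 0, 0.08, 1],
    [-0.215, -0.723, 0.4, 0, 0, 0.08, 1],
    [-0.215, -0.723, 0.575, 0, 0, 0.08, 1],
    [-0.215, -0.723, 0.575, 0, 0, 0.08, 1],
    [-0.215, -0.723, 0.575, 0, 0, 0.08, 1]
  ]
}}

```text
time_s: 42.0
tool_pos: [0.3882, 0.2854, 0.1002]
tool_rot: [-179.9, 0.2, -1.6]
force: [-0.0, 0.6, 0.7]
grip_width: 0.0869
grasp_force: 0.0
```

>>> {"fn": "apply_moves", "kwargs": {
  "moves": [
    [0, 0, 0.2, 0, 0, 0, 1],
    [0, 0, 0.35, 0, 0, 0, 1],
    [0, 0, 0.44, 0, 0, 0, 1],
    [0, 0, 0.48, 0, 0, 0, 1],
    [0, 0, 0.48, 0, 0, 0, 1],
    [0, 0, 0.48, 0, 0, 0, 1],
    [0, 0, 0.48, 0, 0, 0, 1]
  ]
}}

```text
time_s: 42.7
tool_pos: [0.39, 0.2856, 0.0058]
tool_rot: [-179.9, -0.2, -1.7]
force: [0.8, 0.0, 0.8]
grip_width: 0.0867
grasp_force: 0.0
```

>>> {"fn": "apply_moves", "kwargs": {
  "moves": [
    [0, 0, 0.008, 0, 0, 0, 1],
    [0, 0, 0.008, 0, 0, 0, 0],
    [0, 0, 0.008, 0, 0, 0, 0],
    [0, 0, 0.008, 0, 0, 0, 0],
    [0, 0, 0.008, 0, 0, 0, 0],
    [0, 0, 0.008, 0, 0, 0, 0],
    [0, 0, 0.008, 0, 0, 0, 0],
    [0, 0, 0.008, 0, 0, 0, 0]
  ]
}}

```text
time_s: 43.5
tool_pos: [0.3885, 0.2852, 0.0027]
tool_rot: [-180.0, 0.0, -1.7]
force: [-0.1, 0.7, -1.2]
grip_width: 0.0515
grasp_force: 20.0
```

>>> {"fn": "apply_moves", "kwargs": {
  "moves": [
    [0, 0, -0.2, 0, 0, 0, 0],
    [0, 0, -0.4, 0, 0, 0, 0],
    [0, 0, -0.6, 0, 0, 0, 0],
    [0.15, 0.15, -0.73, 0, 0, -0.02, 0],
    [0.3, 0.32, -0.73, 0, 0, -0.04, 0],
    [0.45, 0.48, -0.73, 0, 0, -0.06, 0],
    [0.6, 0.63, -0.73, 0, 0, -0.08, 0],
    [0.75, 0.78, -0.73, 0, 0, -0.08, 0],
    [0.88, 0.92, -0.73, 0, 0, -0.08, 0],
    [0.88, 0.92, -0.73, 0, 0, -0.08, 0],
    [0.88, 0.92, -0.73, 0, 0, -0.08, 0],
    [0.88, 0.92, -0.73, 0, 0, -0.08, 0],
    [0.88, 0.92, -0.73, 0, 0, -0.08, 0]
  ]
}}

```text
time_s: 44.8
tool_pos: [0.5582, 0.0974, 0.1488]
tool_rot: [180.0, 0.0, 5.4]
force: [-0.5, -1.1, -1.6]
grip_width: 0.0513
grasp_force: 20.0
```

>>> {"fn": "apply_moves", "kwargs": {
  "moves": [
    [0, 0.004, 0.1, 0, 0, 0.002, 0],
    [0, 0.004, 0.22, 0, 0, 0.002, 0],
    [0, 0.004, 0.35, 0, 0, 0.002, 0],
    [0, 0.004, 0.425, 0, 0, 0.002, 0],
    [0, 0.004, 0.425, 0, 0, 0.002, 0],
    [0, 0.004, 0.425, 0, 0, 0.002, 0],
    [0, 0.004, 0.425, 0, 0, 0.002, 0]
  ]
}}

```text
time_s: 45.5
tool_pos: [0.5601, 0.0958, 0.0652]
tool_rot: [180.0, -0.1, 5.1]
force: [-0.2, -1.0, -0.7]
grip_width: 0.052
grasp_force: 20.0
```

>>> {"fn": "apply_moves", "kwargs": {
  "moves": [
    [-0.001, 0.001, 0.03, 0, 0, 0, 0],
    [-0.001, 0.001, 0.058, 0, 0, 0, 0],
    [-0.001, 0.001, 0.058, 0, 0, 0, 0],
    [-0.001, 0.001, 0.058, 0, 0, 0, 0],
    [-0.001, 0.001, 0.058, 0, 0, 0, 0]
  ]
}}

```text
time_s: 46.0
tool_pos: [0.5594, 0.095, 0.0523]
tool_rot: [180.0, -0.0, 5.0]
force: [-0.1, 0.3, 1.1]
grip_width: 0.0517
grasp_force: 20.0
```

>>> {"fn": "apply_moves", "kwargs": {
  "moves": [
    [0, 0, 0, 0, 0, 0, 0.8],
    [0, 0, 0, 0, 0, 0, 0.8],
    [0, 0, 0, 0, 0, 0, 0.8],
    [0, 0, 0, 0, 0, 0, 0.8],
    [0, 0, 0, 0, 0, 0, 0.8],
    [0, 0, -0.1, 0, 0, 0, 0.8],
    [0, 0, -0.2, 0, 0, 0, 0.8],
    [0, 0, -0.35, 0, 0, 0, 0.8],
    [0, 0, -0.55, 0, 0, 0, 0.8],
    [0, 0, -0.75, 0, 0, 0, 0.8],
    [-0.2, 0.1, -0.82, 0, 0, 0, 1],
    [-0.4, 0.2, -0.82, 0, 0, 0, 1],
    [-0.6, 0.4, -0.82, 0, 0, 0, 1],
    [-0.6, 0.4, -0.82, 0, 0, 0, 1],
    [-0.6, 0.4, -0.82, 0, 0, 0, 1],
    [-0.6, 0.4, -0.82, 0, 0, 0, 1],
    [-0.6, 0.4, -0.82, 0, 0, 0, 1]
  ]
}}

```text
time_s: 47.7
tool_pos: [0.447, 0.0063, 0.2163]
tool_rot: [-180.0, -0.0, 5.2]
force: [0.5, -0.2, -0.0]
grip_width: 0.0868
grasp_force: 0.0
```

```bash
python3 - <<'E'
from h import *
im,c=look(); cv2.imwrite('pics/w8.png',im[:,:,::-1])
p=tcp()[0]; r=tcp()[1]
print('to view', r.inv().apply(np.array([.363,-.378,.22])-p)/.2)
E
```

```text
tcp [0.447  0.0063 0.2163] [-180.    -0.     5.2] 47.7
0.69 TRAY (0.6016, 0.0779, 11, 1, 3.3) [(array([0.6117, 0.0515, 4.4609]), 0.5), (array([0.6114, 0.0498, 4.4755]), 0.5), (array([0.6098, 0.048 , 4.4826]), 0.5), (array([0.6069, 0.0461, 4.4825]), 0.5), (array([0.6159, 0.0451, 4.563 ]), 0.5)]
0.47 TRAY (0.5982, 0.0738, 1, 0, 3.4) [(array([0.5979, 0.0466, 3.455 ]), 0.0), (array([0.5956, 0.0448, 3.4557]), 0.0), (array([0.5934, 0.0431, 3.456 ]), 0.0), (array([0.5911, 0.0413, 3.4567]), 0.0), (array([0.5889, 0.0396, 3.4579]), 0.0)]
yellow 259 (0.554, 0.0758, 109, 48, -23.1)
to view [-0.59352112  1.87632663 -0.02313808]
```

View pics/w8.png

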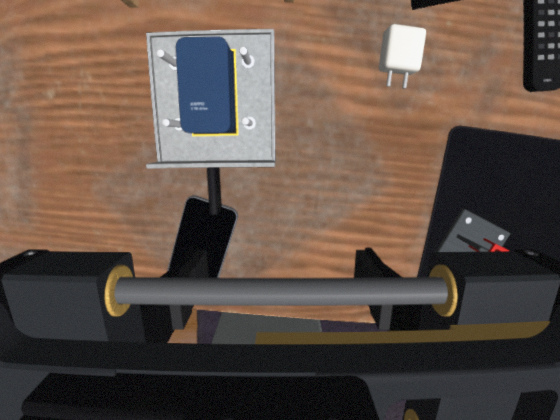

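>>> {"fn": "apply_moves", "kwargs": {
  "moves": [
    [-0.075, 0.24, 0, 0, 0, 0, 1],
    [-0.15, 0.48, 0, 0, 0, 0, 1],
    [-0.22, 0.7, 0, 0, 0, 0, 1],
    [-0.297, 0.938, 0, 0, 0, 0, 1],
    [-0.297, 0.938, 0, 0, 0, 0, 1]
  ]
}}

```text
time_s: 48.3
tool_pos: [0.4019, -0.1931, 0.2152]
tool_rot: [-179.9, 0.0, 4.6]
force: [0.0, 0.3, 1.0]
grip_width: 0.0868
grasp_force: 0.0
```

>>> {"fn": "apply_moves", "kwargs": {
  "moves": [
    [-0.04, 0.12, 0, 0, 0, -0.1, 1],
    [-0.08, 0.24, 0, 0, 0, -0.2, 1],
    [-0.12, 0.36, 0, 0, 0, -0.3, 1],
    [-0.16, 0.48, 0, 0, 0, -0.4, 1],
    [-0.2, 0.6, 0, 0, 0, -0.5, 1],
    [-0.24, 0.75, 0, 0, 0, -0.6, 1],
    [-0.28, 0.88, 0, 0, 0, -0.7, 1],
    [-0.297, 0.938, 0, 0, 0, -0.745, 1],
    [-0.297, 0.938, 0, 0, 0, -0.745, 1],
    [-0.297, 0.938, 0, 0, 0, -0.745, 1]
  ]
}}

```text
time_s: 49.3
tool_pos: [0.3623, -0.3779, 0.2155]
tool_rot: [-180.0, -0.1, 69.1]
force: [-1.1, 0.6, 0.0]
grip_width: 0.0867
grasp_force: 0.0
```

```bash
python3 - <<'E'
from h import *
p,_,o=tcp(); print(p,o['tool_rot'],o['qpos'])
c=cam('wrist'); im=shot('wrist'); cv2.imwrite('pics/w9.png',im[:,:,::-1])
for n,z in (('tag',.091),('tag_stand',.012)):
    for d in masks_of('wrist',n)[:2]: print(n,d['conf'],d['location'],rect(c,d['pixels'],z))
hsv=cv2.cvtColor(im,cv2.COLOR_RGB2HSV); m=cv2.inRange(hsv,(0,120,60),(8,255,255))|cv2.inRange(hsv,(172,120,60),(180,255,255))
n,l,s,ct=cv2.connectedComponentsWithStats(m)
for i in range(1,n):
    if s[i,4]>100: print('red',s[i],ct[i])
E
```

```text
[ 0.3623443  -0.37790006  0.21545345] [-1.79966945e+02 -1.42434822e-01  6.90794403e+01] [ 81.00072237   5.72015093 -39.71042748 100.31839839   3.64740047
  75.38462435  19.58370264]
tag 0.57 [285.0, 73.7] (0.4107, -0.2607, 35, 17, 69.5)
tag_stand 0.62 [274.2, 91.5] (0.4086, -0.2571, 84, 71, 70.2)
red [275  54  20  45 769] [284.86345904  75.03250975]
```

View pics/w9.png

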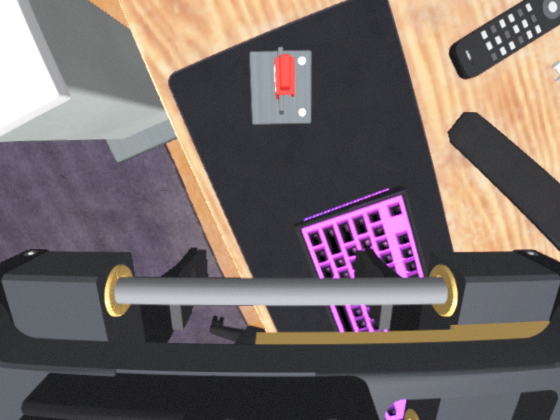

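The stand shows at (281, 87), with the panel line vertical in the picture and the red tag at (285, 74). I zoom in on it.

```bash
python3 - <<'E'
from h import *
im=cv2.imread('pics/w9.png'); cv2.imwrite('pics/w9z.png',cv2.resize(im[40:135,235:330],None,fx=6,fy=6,interpolation=cv2.INTER_CUBIC))
E
```

```text
(no output)
```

View pics/w9z.png

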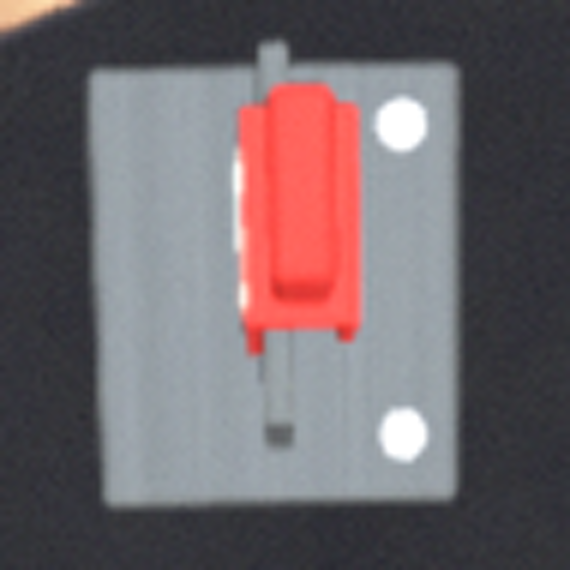

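```bash
python3 - <<'E'
from h import *
c=cam('wrist'); P=lambda pts,z: unproj(c,np.array(pts)/6+[235,40],z)
t=P([[301,183],[302,88],[303,278]],.091); b=P([[300,216]],.066); p=P([[272,42],[281,430]],.062)
print('tab',t,'bridge',b,'panel',p,p.mean(0))
d=p[0]-p[1]; print('panel yaw',np.degrees(np.arctan2(d[1],d[0]))); d=t[1]-t[2]; print('tab',np.degrees(np.arctan2(d[1],d[0])),np.linalg.norm(d))
print(viewer.get_calibration('wrist')['position'])
E
```

```text
tab [[ 0.41200588 -0.25778374]
 [ 0.41681907 -0.24547521]
 [ 0.40754193 -0.27043799]] bridge [[ 0.41221774 -0.25784465]] panel [[ 0.41773988 -0.23066002]
 [ 0.39759596 -0.2876641 ]] [ 0.40766792 -0.25916206]
panel yaw 70.53777291004316
tab 69.61297090177203 0.026630920733089616
[ 0.38732427 -0.31063922  0.37858667]
```

>>> {"fn": "apply_moves", "kwargs": {
  "moves": [
    [0.15, 0.018, 0, 0, 0, -0.009, 0.6],
    [0.3, 0.018, 0.1, 0, 0, -0.009, 0.6],
    [0.45, 0.018, 0.2, 0, 0, -0.009, 0.6],
    [0.6, 0.018, 0.3, 0, 0, -0.009, 0.6],
    [0.638, 0.018, 0.45, 0, 0, -0.009, 0.6],
    [0.638, 0.018, 0.53, 0, 0, -0.009, 0.6],
    [0.638, 0.018, 0.53, 0, 0, -0.009, 0.6],
    [0.638, 0.018, 0.53, 0, 0, -0.009, 0.6]
  ]
}}

```text
time_s: 50.25
tool_pos: [0.4103, -0.2612, 0.1107]
tool_rot: [180.0, 0.0, 69.9]
force: [-0.2, -0.5, 0.6]
grip_width: 0.0527
grasp_force: 0.0
```

>>> {"fn": "apply_moves", "kwargs": {
  "moves": [
    [0, 0, 0.05, 0, 0, 0, 0.6],
    [0, 0, 0.12, 0, 0, 0, 0.6],
    [0, 0, 0.18, 0, 0, 0, 0.6],
    [0, 0, 0.19, 0, 0, 0, 0.6],
    [0, 0, 0.19, 0, 0, 0, 0.6],
    [0, 0, 0.19, 0, 0, 0, 0.6]
  ]
}}

```text
time_s: 50.85
tool_pos: [0.4103, -0.2615, 0.0723]
tool_rot: [180.0, -0.0, 69.8]
force: [-0.3, -0.3, -0.2]
grip_width: 0.0519
grasp_force: 0.0
```

>>> {"fn": "apply_moves", "kwargs": {
  "moves": [
    [0, 0, 0, 0, 0, 0, 0],
    [0, 0, 0, 0, 0, 0, 0],
    [0, 0, 0, 0, 0, 0, 0],
    [0, 0, 0, 0, 0, 0, 0],
    [0, 0, 0, 0, 0, 0, 0],
    [0, 0, 0, 0, 0, 0, 0],
    [0, 0, 0, 0, 0, 0, 0],
    [0, 0, 0, 0, 0, 0, 0],
    [0, 0, 0, 0, 0, 0, 0]
  ]
}}

```text
time_s: 51.75
tool_pos: [0.41, -0.2615, 0.0722]
tool_rot: [180.0, 0.0, 69.8]
force: [0.1, -0.2, 0.5]
grip_width: 0.0097
grasp_force: 20.0
```

>>> {"fn": "apply_moves", "kwargs": {
  "moves": [
    [0, 0, -0.1, 0, 0, 0, 0],
    [0, 0, -0.2, 0, 0, 0, 0],
    [0, 0, -0.35, 0, 0, 0, 0],
    [0, 0, -0.5, 0, 0, 0, 0],
    [0, 0, -0.6, 0, 0, 0, 0],
    [0, 0, -0.6, 0, 0, 0, 0]
  ]
}}

```text
time_s: 52.35
tool_pos: [0.4117, -0.2625, 0.1949]
tool_rot: [179.7, 0.1, 69.8]
force: [-0.2, -0.3, -0.7]
grip_width: 0.0103
grasp_force: 20.0
```

>>> {"fn": "apply_moves", "kwargs": {
  "moves": [
    [0.2, 0, 0, 0, 0, -0.08, 0],
    [0.4, 0, 0, 0, 0, -0.16, 0],
    [0.6, 0, 0, 0, 0, -0.24, 0],
    [0.8, 0, 0, 0, 0, -0.296, 0],
    [1, 0, 0, 0, 0, -0.296, 0],
    [1, 0, 0, 0, 0, -0.296, 0],
    [1, 0, 0, 0, 0, -0.296, 0],
    [1, 0, 0, 0, 0, -0.296, 0]
  ]
}}

```text
time_s: 53.15
tool_pos: [0.4782, -0.075, 0.1913]
tool_rot: [-179.9, -0.0, 95.2]
force: [0.1, -0.6, -0.0]
grip_width: 0.0097
grasp_force: 20.0
```

```bash
python3 - <<'E'
from h import *
p,_,o=tcp(); print(p,o['tool_rot'],o['grip_width'])
c=cam('wrist'); print(c['position']); im=shot('wrist'); cv2.imwrite('pics/w10.png',im[:,:,::-1])
E
```

```text
[ 0.47818374 -0.07499614  0.19130772] [-1.79918424e+02 -4.99557992e-03  9.51759113e+01] 0.009667987759667668
[ 0.47134716 -0.00318533  0.35375672]
```

View pics/w10.png

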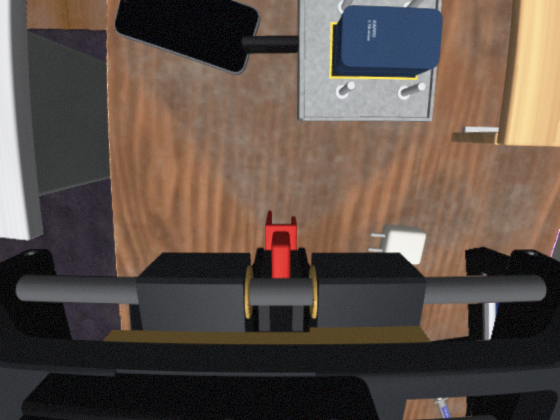

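The tag is held upright, with its legs at columns 268 and 296, row 222. The tray panel is the line near column 300, from row 0 to row 120.

```bash
python3 - <<'E'
from h import *
im=cv2.imread('pics/w10.png'); c=cam('wrist'); g=im.mean(2)
for r in (15,30,65,80,95,110): print(r,np.round(g[r,290:312]).astype(int))
for r in range(112,126,2): print(r,np.round(g[r,298:304]).astype(int))
E
```

```text
15 [106 110 108 111 112 111 107  92  76 108 155 175 179 177 162 167 171 172
 176 180 182 181]
30 [112 114 115 116 115 113 107  90  77 123 168 182 180 176 159 165 177 177
 179 177 178 176]
65 [107 107 113 116 112 115 108  87  71 112 167 178 176 172 172 179 184 185
 181 180 179 179]
80 [122 125 123 117 117 110 103  82  77 109 167 178 179 179 166 181 187 187
 185 180 179 178]
95 [104 109 108 108 106 105  98  77  79 118 169 172 171 166 157 178 180 178
 182 183 181 181]
110 [109 109 109 104 104 102 102  74  81 129 172 174 174 167 143 177 181 183
 181 182 181 184]
112 [ 84 134 177 178 177 169]
114 [ 85 134 175 180 176 167]
116 [ 82 131 177 178 178 164]
118 [ 79 112 138 139 143 155]
120 [106 106 103 102 116 138]
122 [112 110 109 109 110 111]
124 [109 113 107 111 114 113]
```

```bash
python3 - <<'E'
from h import *
c=cam('wrist'); q=unproj(c,[[301.6,118],[301.5,20]],.046); print(q)
d=q[1]-q[0]; print(np.degrees(np.arctan2(d[1],d[0])),c['position'])
u=d/np.linalg.norm(d)
mid=q[0]+u*.072; tgt=q[0]+u*(.072-.040); print('mid',mid,'tag',tgt)
u=np.array([-.0906,.9959]); print('S-pred mid',np.array([.5598,.0958])-.08*np.array([.9959,.0906]))
print(go((*tgt,.09),185.2), tcp()[0])
E
```

```text
[[0.49013373 0.01660535]
 [0.4810089  0.10450053]]
95.92692557175315 [ 0.47142313 -0.00346473  0.35391574]
mid [0.48269901 0.08822047] tag [0.48682941 0.04843429]
S-pred mid [0.480128 0.088552]
[ 0.612  0.099  0.507 -0.001 -0.    -0.001] [ 0.47821118 -0.07526227  0.19144478]
```

```bash
python3 - <<'E'
from h import *
im=cv2.imread('pics/w10.png').astype(int); c=cam('wrist'); p,r,_=tcp()
red=(im[:,:,2]>90)&(im[:,:,1]<80)&(im[:,:,0]<80)
for y in range(210,262,4):
    x=np.where(red[y,255:310])[0]+255; print(y,x.min() if len(x) else None,x.max() if len(x) else None,len(x))
for dx in (.017,.020):
  for sy in (-.0095,0,.0095):
    print(dx,sy,proj(c,p+r.apply([dx,sy,.0062])),proj(c,p+r.apply([dx,sy,.0442])))
E
```

```text
210 269 270 2
214 267 267 1
218 266 295 3
222 296 296 1
226 265 296 32
230 265 296 32
234 265 296 17
238 265 296 16
242 265 296 16
246 265 296 32
250 271 290 20
254 255 289 20
258 271 307 20
0.017 -0.0095 [[265.43037333 233.1018777 ]] [[268.00361057 216.58116093]]
0.017 0 [[281.45199767 233.09267473]] [[281.28378407 216.57137224]]
0.017 0.0095 [[297.47228786 233.07806298]] [[294.56316903 216.5622592 ]]
0.02 -0.0095 [[265.35734004 228.26661649]] [[267.95417539 212.51404418]]
0.02 0 [[281.45273847 228.25658956]] [[281.28368739 212.50376649]]
0.02 0.0095 [[297.54678707 228.24299338]] [[294.61240346 212.49525849]]
```

>>> {"fn": "apply_moves", "kwargs": {
  "moves": [
    [0.15, 0.03, 0, 0, 0, 0, 0],
    [0.3, 0.06, 0.1, 0, 0, 0, 0],
    [0.45, 0.097, 0.2, 0, 0, 0, 0],
    [0.597, 0.097, 0.3, 0, 0, 0, 0],
    [0.597, 0.097, 0.39, 0, 0, 0, 0],
    [0.597, 0.097, 0.39, 0, 0, 0, 0],
    [0.597, 0.097, 0.39, 0, 0, 0, 0],
    [0.597, 0.097, 0.39, 0, 0, 0, 0]
  ]
}}

```text
time_s: 54.0
tool_pos: [0.4882, 0.0455, 0.115]
tool_rot: [179.9, 0.0, 95.1]
force: [0.6, -0.4, 0.4]
grip_width: 0.0099
grasp_force: 20.0
```

```bash
python3 - <<'E'
from h import *
print(go((.4866,.0454,.0575),185.4), tcp()[0], env.get_obs()['tool_rot'])
c=cam('wrist'); im=shot('wrist')[:,:,::-1]; g=im.mean(2)
for r in range(150,230,10): print(r,np.round(g[r,268:312]).astype(int))
cv2.imwrite('pics/w11.png',im)
E
```

```text
[ 0.    -0.008  0.287  0.001  0.    -0.003] [0.48815987 0.04550882 0.11498139] [1.79927418e+02 3.67132675e-02 9.51157241e+01]
150 [118 122 123 128 124 123 120 114 173 199 200 204 199 180 165 190 195 196
 203 201 205 206 206 202 201 200 201 201 200 200 198 194 196 197 203 207
 205 203 203 200 202 205 206 207]
160 [123 122 120 119 116 120 116 107 174 196 198 202 198 181 143 182 196 196
 198 198 199 196 194 193 194 192 194 189 190 192 195 201 201 204 200 201
 200 200 202 205 205 203 200 200]
170 [ 24  28  26  24  26  22  25  65 170 198 197 193 186 173 145 189 200 201
 202 200 200 203 206 207 206 206 208 206 202 200 200 203 202 200 200 196
 194 192 190 191 193 194 196 200]
180 [ 52  45  49  51  49  62  58  97 165 198 201 198 195 185 156 192 202 205
 205 204 201 199 200 202 199 199 196 201 204 207 210 215 212 208 206 205
 203 204 203 203 200 200 203 203]
190 [119 126 127 129 134 131 127 133 157 196 205 204 202 195 172 200 202 200
 201 199 202 206 207 209 206 207 199 201 200 202 205 205 210 211 214 213
 208 203 202 204 201 201 198 201]
200 [139 136 142 139 133 132 127 124 139 188 196 196 200 189 164 186 194 201
 208 211 210 211 206 207 202 200 200 202 204 206 206 202 203 204 207 211
 213 211 210 207 205 203 204 211]
210 [105  93  94 110 128 129 126 128 137 188 200 200 196 192 158 195 202 202
 202 207 206 207 207 207 209 206 209 205 208 208 211 210 207 204 202 202
 204 205 206 205 205 202 206 211]
220 [ 44  44  42  57 114 121 121 117 112 178 197 201 200 198 168 201 211 206
 205 203 205 206 198 105  53  43  44  85 190 206 208 207 205 201 203 201
 201 201 201 202 206 206 205 204]
```

```bash
python3 - <<'E'
from h import *
c=cam('wrist'); q=unproj(c,[[278.9,150],[279.5,215]],.046); print(q)
d=q[0]-q[1]; print(np.degrees(np.arctan2(d[1],d[0])), 'x at y=.0484', q[1,0]+d[0]/d[1]*(.0484-q[1,1]))
p,r,_=tcp(); print(p, proj(c,p+r.apply([.02,0,.0102])), go((q[1,0]+d[0]/d[1]*(.0484-q[1,1])+.0003,.0454,.0575),185.4))
E
```

```text
[[0.48099552 0.1078025 ]
 [0.48592112 0.05713382]]
95.55238949145958 x at y=.0484 0.48677015238908217
[0.48821831 0.04565425 0.11506411] [[281.44096956 226.32955688]] [-0.001 -0.006  0.288  0.001  0.001 -0.003]
```

>>> {"fn": "apply_moves", "kwargs": {
  "moves": [
    [0, -0.006, 0.05, 0, 0, -0.003, 0],
    [0, -0.006, 0.1, 0, 0, -0.003, 0],
    [0, -0.006, 0.15, 0, 0, -0.003, 0],
    [0, -0.006, 0.2, 0, 0, -0.003, 0],
    [0, -0.006, 0.2, 0, 0, -0.003, 0],
    [0, -0.006, 0.2, 0, 0, -0.003, 0]
  ]
}}

```text
time_s: 54.65
tool_pos: [0.4858, 0.0471, 0.0737]
tool_rot: [-180.0, -0.0, 95.6]
force: [-0.8, 0.4, -0.6]
grip_width: 0.0099
grasp_force: 20.0
```

>>> {"fn": "apply_moves", "kwargs": {
  "moves": [
    [0, 0, 0.03, 0, 0, 0, 0],
    [0, 0, 0.06, 0, 0, 0, 0],
    [0, 0, 0.085, 0, 0, 0, 0],
    [0, 0, 0.085, 0, 0, 0, 0],
    [0, 0, 0.085, 0, 0, 0, 0]
  ]
}}

```text
time_s: 55.15
tool_pos: [0.486, 0.0469, 0.057]
tool_rot: [-180.0, -0.0, 95.5]
force: [-1.0, 0.0, 0.0]
grip_width: 0.0098
grasp_force: 20.0
```

>>> {"fn": "apply_moves", "kwargs": {
  "moves": [
    [0, 0, 0, 0, 0, 0, 0.25],
    [0, 0, 0, 0, 0, 0, 0.25],
    [0, 0, 0, 0, 0, 0, 0.25],
    [0, 0, 0, 0, 0, 0, 0.25],
    [0, 0, -0.05, 0, 0, 0, 0.25],
    [0, 0, -0.1, 0, 0, 0, 0.25],
    [0, 0, -0.2, 0, 0, 0, 0.25],
    [0, 0, -0.4, 0, 0, 0, 0.25],
    [-0.2, 0, -0.65, 0, 0, 0, 0.25],
    [-0.4, 0, -0.75, 0, 0, 0, 0.25],
    [-0.6, 0, -0.75, 0, 0, 0, 1],
    [-0.6, 0, -0.75, 0, 0, 0, 1],
    [-0.6, 0, -0.75, 0, 0, 0, 1]
  ]
}}

```text
time_s: 56.45
tool_pos: [0.4978, -0.0738, 0.2079]
tool_rot: [179.9, 0.0, 95.4]
force: [0.7, 0.6, -0.3]
grip_width: 0.0383
grasp_force: 0.0
```

```bash
python3 - <<'E'
from h import *
p,_,o=tcp(); print(p,o['tool_rot'],o['qpos'])
im=shot('wrist'); s=shot('side')
a=cv2.resize(im[:250,250:520,::-1],(540,500)); b=cv2.resize(s[170:280,180:300,::-1],(545,500))[:,:260*2]
cv2.imwrite('pics/w12.png',np.hstack([a,b])[:, :1060][::1]); 
cv2.imwrite('pics/w12.png',cv2.resize(np.hstack([a,b]),(800,378)))
print(go((.443,.0851,.1),95.3))
E
```

```text
[ 0.49781419 -0.07377302  0.20793856] [1.79948733e+02 2.85963084e-03 9.53518158e+01] [ 63.60122055   5.04712597 -60.25711896 103.14572792   4.54482222
  74.34116427   7.56672714]
[ 0.805 -0.195  0.537  0.    -0.    -1.044]
```

View pics/w12.png

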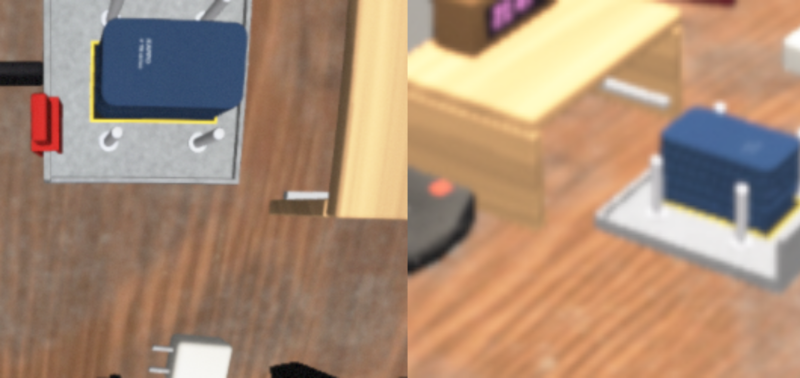

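The tag hangs on the panel right of the fin, at (45, 122) in the left crop, and the five-drive pile stands straight. Next I turn back and grip the fin.

>>> {"fn": "apply_moves", "kwargs": {
  "moves": [
    [0.15, -0.04, 0, 0, 0, 0.1, 1],
    [0.3, -0.08, 0, 0, 0, 0.2, 1],
    [0.45, -0.12, 0, 0, 0, 0.3, 1],
    [0.6, -0.15, 0, 0, 0, 0.4, 1],
    [0.7, -0.18, 0.1, 0, 0, 0.5, 1],
    [0.815, -0.199, 0.2, 0, 0, 0.6, 1],
    [0.815, -0.199, 0.3, 0, 0, 0.7, 1],
    [0.815, -0.199, 0.4, 0, 0, 0.7, 1],
    [0.815, -0.199, 0.4, 0, 0, 0.7, 1]
  ]
}}

```text
time_s: 57.45
tool_pos: [0.4396, 0.0873, 0.125]
tool_rot: [-179.8, 0.2, 35.6]
force: [-0.5, -0.2, -0.8]
grip_width: 0.0872
grasp_force: 0.0
```

>>> {"fn": "apply_moves", "kwargs": {
  "moves": [
    [0, 0, 0, 0, 0, 0.1, 1],
    [0, 0, 0, 0, 0, 0.2, 1],
    [0, 0, 0, 0, 0, 0.3, 1],
    [0, 0, 0, 0, 0, 0.348, 1],
    [0, 0, 0, 0, 0, 0.348, 1],
    [0, 0, 0, 0, 0, 0.348, 1],
    [0, 0, 0, 0, 0, 0.348, 1]
  ]
}}

```text
time_s: 58.15
tool_pos: [0.4425, 0.0861, 0.1275]
tool_rot: [180.0, -0.0, 5.6]
force: [-0.1, -0.7, -0.4]
grip_width: 0.087
grasp_force: 0.0
```

```bash
python3 - <<'E'
from h import *
p,_,o=tcp(); print(p,o['tool_rot'],go((.443,.0849,.0225),95.3))
E
```

```text
[0.44245628 0.08609495 0.12747745] [ 1.79978380e+02 -2.34715641e-02  5.57651200e+00] [ 0.002  0.006  0.525  0.    -0.     0.003]
```

>>> {"fn": "apply_moves", "kwargs": {
  "moves": [
    [0.002, 0.006, 0.15, 0, 0, 0.003, 1],
    [0.002, 0.006, 0.3, 0, 0, 0.003, 1],
    [0.002, 0.006, 0.43, 0, 0, 0.003, 1],
    [0.002, 0.006, 0.52, 0, 0, 0.003, 1],
    [0.002, 0.006, 0.52, 0, 0, 0.003, 1],
    [0.002, 0.006, 0.52, 0, 0, 0.003, 0],
    [0.002, 0.006, 0.52, 0, 0, 0.003, 0],
    [0.002, 0.006, 0.52, 0, 0, 0.003, 0],
    [0.002, 0.006, 0.52, 0, 0, 0.003, 0],
    [0.002, 0.006, 0.52, 0, 0, 0.003, 0],
    [0.002, 0.006, 0.52, 0, 0, 0.003, 0],
    [0.002, 0.006, 0.52, 0, 0, 0.003, 0],
    [0.002, 0.006, 0.52, 0, 0, 0.003, 0],
    [0.002, 0.006, 0.52, 0, 0, 0.003, 0],
    [0.002, 0.006, 0.52, 0, 0, 0.003, 0],
    [0.002, 0.006, 0.52, 0, 0, 0.003, 0],
    [0.002, 0.006, 0.52, 0, 0, 0.003, 0],
    [0.002, 0.006, 0.52, 0, 0, 0.003, 0]
  ],
  "grip_force": 20
}}

```text
time_s: 59.95
tool_pos: [0.4428, 0.0851, 0.0231]
tool_rot: [-180.0, -0.0, 5.2]
force: [0.9, 1.7, -1.0]
grip_width: 0.0096
grasp_force: 20.0
```

>>> {"fn": "apply_moves", "kwargs": {
  "moves": [
    [0.005, 0, 0, 0, 0, 0, 0],
    [0.015, 0, 0, 0, 0, 0, 0],
    [0.03, 0, 0, 0, 0, 0, 0],
    [0.05, 0, 0, 0, 0, 0, 0],
    [0.07, 0, 0, 0, 0, 0, 0],
    [0.09, 0, 0, 0, 0, 0, 0],
    [0.11, 0, 0, 0, 0, 0, 0],
    [0.13, 0, 0, 0, 0, 0, 0],
    [0.15, 0, 0, 0, 0, 0, 0],
    [0.17, 0, 0, 0, 0, 0, 0],
    [0.19, 0, 0, 0, 0, 0, 0],
    [0.21, 0, 0, 0, 0, 0, 0],
    [0.23, 0, 0, 0, 0, 0, 0],
    [0.25, 0, 0, 0, 0, 0, 0],
    [0.27, 0, 0, 0, 0, 0, 0],
    [0.29, 0, 0, 0, 0, 0, 0],
    [0.31, 0, 0, 0, 0, 0, 0],
    [0.33, 0, 0, 0, 0, 0, 0],
    [0.345, 0, 0, 0, 0, 0, 0],
    [0.35, 0, 0, 0, 0, 0, 0]
  ]
}}

```text
time_s: 61.95
tool_pos: [0.5131, 0.0918, 0.0231]
tool_rot: [-179.9, -0.0, 5.2]
force: [-1.9, 4.3, 1.1]
grip_width: 0.01
grasp_force: 20.0
```

>>> {"fn": "apply_moves", "kwargs": {
  "moves": [
    [0.005, 0, 0, 0, 0, 0, 0],
    [0.015, 0, 0, 0, 0, 0, 0],
    [0.03, 0, 0, 0, 0, 0, 0],
    [0.05, 0, 0, 0, 0, 0, 0],
    [0.07, 0, 0, 0, 0, 0, 0],
    [0.09, 0, 0, 0, 0, 0, 0],
    [0.11, 0, 0, 0, 0, 0, 0],
    [0.13, 0, 0, 0, 0, 0, 0],
    [0.15, 0, 0, 0, 0, 0, 0],
    [0.17, 0, 0, 0, 0, 0, 0],
    [0.19, 0, 0, 0, 0, 0, 0],
    [0.21, 0, 0, 0, 0, 0, 0],
    [0.23, 0, 0, 0, 0, 0, 0],
    [0.25, 0, 0, 0, 0, 0, 0],
    [0.27, 0, 0, 0, 0, 0, 0],
    [0.29, 0, 0, 0, 0, 0, 0],
    [0.31, 0, 0, 0, 0, 0, 0],
    [0.325, 0, 0, 0, 0, 0, 0],
    [0.335, 0, 0, 0, 0, 0, 0],
    [0.34, 0, 0, 0, 0, 0, 0]
  ]
}}

```text
time_s: 63.95
tool_pos: [0.5807, 0.0983, 0.0231]
tool_rot: [-179.9, -0.0, 5.2]
force: [-1.3, 4.1, 1.3]
grip_width: 0.01
grasp_force: 20.0
```

>>> {"fn": "apply_moves", "kwargs": {
  "moves": [
    [0.01, 0, 0, 0, 0, 0, 0],
    [0.02, 0, 0, 0, 0, 0, 0],
    [0.03, 0, 0, 0, 0, 0, 0],
    [0.04, 0, 0, 0, 0, 0, 0],
    [0.045, 0, 0, 0, 0, 0, 0],
    [0.05, 0, 0, 0, 0, 0, 0],
    [0.05, 0, 0, 0, 0, 0, 0]
  ]
}}

```text
time_s: 64.65
tool_pos: [0.5895, 0.0992, 0.0232]
tool_rot: [-180.0, 0.1, 5.3]
force: [-5.1, 4.5, 4.7]
grip_width: 0.01
grasp_force: 20.0
```

>>> {"fn": "apply_moves", "kwargs": {
  "moves": [
    [0.004, 0, 0, 0, 0, 0, 0],
    [0.008, 0, 0, 0, 0, 0, 0],
    [0.012, 0, 0, 0, 0, 0, 0],
    [0.012, 0, 0, 0, 0, 0, 0]
  ]
}}

```text
time_s: 65.05
tool_pos: [0.5895, 0.0991, 0.0231]
tool_rot: [180.0, 0.4, 5.3]
force: [-10.2, 2.4, 10.6]
grip_width: 0.0102
grasp_force: 20.0
```

>>> {"fn": "apply_moves", "kwargs": {
  "moves": [
    [0.006, 0, 0, 0, 0, 0, 0],
    [0.012, 0, 0, 0, 0, 0, 0],
    [0.012, 0, 0, 0, 0, 0, 0]
  ]
}}

```text
time_s: 65.35
tool_pos: [0.5896, 0.0991, 0.023]
tool_rot: [179.9, 0.7, 5.3]
force: [-16.0, 0.8, 15.6]
grip_width: 0.0098
grasp_force: 20.0
```

>>> {"fn": "apply_moves", "kwargs": {
  "moves": [
    [-0.01, 0, 0, 0, 0, 0, 0],
    [-0.018, 0, 0, 0, 0, 0, 0],
    [-0.018, 0, 0, 0, 0, 0, 1],
    [-0.018, 0, 0, 0, 0, 0, 1],
    [-0.018, 0, 0, 0, 0, 0, 1],
    [-0.018, 0, 0, 0, 0, 0, 1],
    [-0.018, 0, 0, 0, 0, 0, 1],
    [-0.018, 0, -0.15, 0, 0, 0, 1],
    [-0.018, 0, -0.35, 0, 0, 0, 1],
    [-0.018, 0, -0.6, 0, 0, 0, 1],
    [-0.25, 0, -0.85, 0, 0, 0, 1],
    [-0.5, 0, -1, 0, 0, 0, 1],
    [-0.7, 0, -1, 0, 0, 0, 1],
    [-0.7, 0, -1, 0, 0, 0, 1],
    [-0.7, 0, -1, 0, 0, 0, 1]
  ]
}}

```text
time_s: 66.85
tool_pos: [0.454, 0.0855, 0.2242]
tool_rot: [179.1, -0.2, 5.1]
force: [0.8, 0.7, -0.7]
grip_width: 0.0865
grasp_force: 0.0
```

```bash
python3 - <<'E'
from h import *
p,_,o=tcp(); print(p,o['tool_rot'],o['grip_width'],o['force'])
c=cam('wrist'); im=shot('wrist')[:,:,::-1]; s=shot('side')[:,:,::-1]
a=cv2.resize(im[:250,130:410],(560,500)); b=cv2.resize(s[150:260,160:290],(591,500),interpolation=cv2.INTER_CUBIC)
cv2.imwrite('pics/fin.png',cv2.resize(np.hstack([a,b]),(800,348)))
g=im.mean(2)
for x in (240,330,350): print(x,np.round(g[95:150,x]).astype(int))
E
```

```text
[0.45396163 0.08551599 0.22424547] [ 1.79085937e+02 -1.75889248e-01  5.13835689e+00] 0.08651172554617868 [ 0.77213971  0.68862789 -0.66869202]
240 [111 106 106 104 106 108 113 116 119 122 123 124 118 120 113 117 116 115
 115 117 118 119 116 109 107 110 109 111 115 118 120 118 114 114 112 114
 119 120 123 123 120 113 109 109 109 112 112 115 113 104  97  98 103 103
 104]
330 [114 117 115 114 116 118 112 112 110 112 110 109 109 110 113 114 117 109
 106 106 108 107 116 120 121 122 121 119 113 111 108 111 112 118 119 116
 120 121 118 118 114 113 111 112 112 109 108 107 110 111 113 114 110 109
 109]
350 [110 110 110 110 109 107 110 110 110 107 112 115 114 114 110 110 111 115
 117 116 119 117 119 117 118 120 118 120 119 111 111 107 103 104 109 111
 110 113 111 110 108 112 110 105 103 105 102 101 105 101 102 106 105 106
 104]
```

View pics/fin.png

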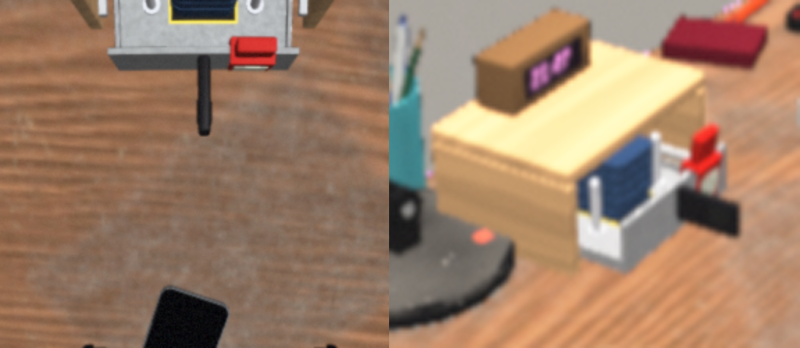

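The tray is home against its stop, with the pile straight inside it and the tag hanging right of the fin at (253, 50). The phone and the other things are where they were.

```bash
python3 -c "
from h import *
print(env.sign_off())"
```

```text
the job is handed in; nothing more can be done
None
```

I've handed the job in: all five loose drives are in one straight pile on the tray outline, the red tag hangs beside the fin, and the tray is pushed home against its stop. The second drive had shifted about 11 mm after I first placed it, so I set it straight again before adding the rest.

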